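Clamp a chip carrier in the inclined microscope chip holder

TASK

Load the chip carrier into the inclined chip holder: lower it over the four posts so that it lies flat on the sloping deck, port block up, and let it go. Swing the clamp lid down onto it, hook the draw latch's loop over the keeper on the lid's front edge, and push the lever down past its toggle point until it lies home against the front wall. Leave the other things on the bench where they are.

Things in the scene. Friction and masses are not known exactly. Their poses are not given: they have to be found in the camera images.
- stand: Chip-holder stand, fixed: white wedge 165 mm deep (x), 156 mm wide (y), 187 mm high at the back. Origin: centre of underside; x points from its front to its back. The front wall, 70 mm in front of the origin, is vertical, 112 mm high, and carries the draw latch in its middle; from its top edge the deck rises to the back at 30 degrees. 'Stand frame' below means these axes.
- seat (a point): Point on the sloping deck midway between the four posts, where the middle of the carrier's underside must lie. z: deck normal (leans 30 degrees from vertical to the front); x: up the slope; y: as the stand's. Steel posts, 6 mm thick, tapered tips, 12 mm high along z, stand at x = +-34, y = +-40 mm from here.
- carrier_plate (a point): Chip carrier (loose, about 190 g): aluminium plate 86 mm (its x) by 100 mm (its y), 6 mm thick, four through holes 7.5 mm wide at x = +-34, y = +-40 mm. This point: centre of its underside, z up. Starts flat on a 4 mm thick black rubber mat on the left or right of the bench. May be seated either way round (half turn).
- port_block (a point): Centre of the carrier's white port block, for gripping: stands on the middle of the plate, 30 mm (carrier x) by 28 mm (carrier y), from 6 to 32 mm above the plate's underside; this point is 19 mm above the underside.
- lid (a joint): Clamp lid's angle: 0 shut on the seated carrier, 1.75 to 1.95 at the start (standing open). Aluminium frame, 200 g, hinged at the deck's upper end, side bars 66 mm apart overall (posts stay outside), 50 mm window for the port block. A friction hinge (0.09 N m) holds it while it stands steep; brought forward below about 1.3 it sinks shut by itself. Push or pull it.
- lid_hinge (a point): Middle of the lid's hinge axis, which runs along the stand's y; the lid opens in the positive sense about +y.
- lid_tab (a point): Middle of the upper edge of the upright steel tab at the lid's front end: 22 mm wide (y), 6 mm thick, 16.5 mm high above the keeper shelf. When shut it lies 129 mm in front of (-x) and 50 mm below lid_hinge. With the lid open it is near the top and points backwards; the keeper's lip then stands 22 mm higher. The lid is 8 mm thick.
- keeper (a point): Where the cross pin's centre rests when hooked, on the lid's front. With the lid shut: a level steel shelf 22 mm wide (y) whose top is 2.5 mm below this point, with an upturned lip 5 mm high and 4 mm thick whose inner face is 2.5 mm outward (stand -x) of it; the upright tab's face is 6 mm inward (+x). Channel 8.5 mm wide, so the pin can rest up to 3.5 mm inward. Axes: the stand's when shut.
- lever (a joint): Latch lever's angle: 0 home (hanging, 6 degrees past vertical to the wall), 1.67 level straight out from the wall (-x); starts open at 1.6 to 1.9. Opens about +y. Steel strip 20 mm wide, 3 mm thick. Stays where left (0.08 N m). With the loop hooked it tightens from 0.9 down, is stiffest near 0.5 (0.3 N m, 5 N at the tip), passes its toggle point at about 0.35, then snaps home.
- lever_pivot (a point): Middle of the lever's pivot axis (along the stand's y), 30 mm in front of the front wall, 90 mm above the bench.
- lever_tip (a point): Point on the lever's centre line near its rolled free end (73 mm), 70 mm from the pivot; the place to push, from above or outside.
- loop (a joint): Wire loop's angle on the lever: 0 folded back on the lever's upper side (start), grows as it is swung up and over to the wall (about +y). Swings freely on a pin through the lever 14 mm from the lever's pivot; falls back unless leant past upright against the lid's tab. About 2.0 to 2.3 when hooked with the lever open, about 3.3 with the lever home.
- cross_pin (a point): Centre of the loop's cross pin: steel rod 5 mm thick, 47 mm long over its round ends, along the stand's y, 49 mm from the loop's swing axis. The loop's 4.4 mm side wires join it 15 mm either side of the middle; its ends stick out beyond them and can be pinched end to end. Lever, lip, shelf and tab fit between the wires. The loop stretches like a stiff spring.
- slide_tray: Bystander: white slide tray 150 x 120 x 16 mm, on the other side of the bench from the mat. Origin: centre of the underside.
- oil_bottle: Bystander: amber oil bottle, 32 mm thick, 68 mm high, left of the stand. Origin: centre of the underside.
- petri_dish: Bystander: clear petri dish, 92 mm wide, 16 mm high, right of the stand. Origin: centre of the underside.
- beaker: Bystander: glass beaker, 64 mm wide, 85 mm high, behind the stand. Origin: centre of the underside.
- marker: Bystander: white marker pen 136 mm long, 18 mm high, lying left of the latch. Origin: underside, near its middle.
- lens_brush: Bystander: black lens brush 150 mm long, lying right of the latch. Origin: underside, near its middle.
- tip_box: Bystander: pipette tip box 85 x 120 x 68 mm, back left. Origin: centre of the underside.
- slide_box: Bystander: flat white slide box 92 x 202 x 36 mm, back right. Origin: centre of the underside.
There are look-alikes about, which are no part of the job. Of the things like the part that bears carrier_plate, leave any that is blue; of the rest the smaller one is meant.

How it is judged:
On the way, in this order (a step that is already met when the one before it is completed fails the run):
1. the carrier lies flat on the deck over its four posts and is released (distance between carrier_plate and seat below 0.004 m and angle between the z axis of carrier_plate and the z axis of seat, either way round below 0.05 rad and angle between the x axis of carrier_plate and the x axis of seat, either way round below 0.06 rad and contact force between the fingers and carrier below 0.2 N), for 0.2 s.
2. the clamp lid is shut on the seated carrier (distance between carrier_plate and seat below 0.004 m and angle between the z axis of carrier_plate and the z axis of seat, either way round below 0.05 rad and angle between the x axis of carrier_plate and the x axis of seat, either way round below 0.06 rad and value of joint lid below 0.035 rad), for 0.2 s.
3. the loop's cross pin is behind the keeper's lip, with the lid shut (value of joint lid below 0.035 rad and x of cross_pin in the frame of keeper between -0.003 and 0.0075 m and z of cross_pin in the frame of keeper between -0.004 and 0.014 m), for 0.2 s.
At the end, for the whole second after the job is handed in: Carrier flat on the deck over its posts (middle within 4 mm of the seat, parallel within 3 degrees), lid shut (below 0.035 rad), cross pin behind the keeper's lip (within 5.5 mm of its place), lever home (below 0.08 rad), all at rest, no bystander moved more than 30 mm (all of step 2 and value of joint lever below 0.08 rad and x of cross_pin in the frame of keeper above -0.003 m and distance between cross_pin and keeper below 0.0055 m and linear speed of carrier below 0.02 m/s); the robot touches nothing.
It fails at once if another thing on the bench is moved by more than 30 mm (distance of any of slide_tray, oil_bottle, petri_dish, beaker, marker, lens_brush, tip_box, slide_box from where it was at the start of the episode above 0.03 m).
It also fails if it takes over 64 s, if anything falls off the work surface, if the arm or the gripper's body presses on something with over 40 N, if the wrist force passes 120 N, or if a joint passes its speed limit or range.

ROBOT

A 6-joint arm with a two-finger parallel gripper is mounted at the origin on the work surface. World frame = base frame: x ahead of the robot, y to its left, z up, the work surface at z = 0. Lengths are in m, angles in rad, forces in N, time in s.
With the tool pointing down it reaches from about 0.3 to 0.825 m from the base axis. Payload 5.4 kg.
Tool frame: the origin (TCP) lies where the fingers leave the gripper's body, on its centre line; the fingertips stand 88 mm ahead of it and the grasp point (between the pads) lies 69 mm ahead of it; z points along the fingers, y is the line along which they close (so a half turn about z gives the same grasp; the last joint's range is limited). The gripper opens to 92 mm and grips with 3 to 60 N. Pads are 20 mm wide; open, the fingers measure 128 mm over their backs; the gripper's body (75 mm by 189 mm) begins 69 mm behind the grasp point.
Start: joints at [1.116, 0.158, 1.597, -0, 1.386, -0.21], TCP at [0.139, 0.558, 0.303] pointing down, gripper open.
Joint ranges: [-2.91, 2.91], [-0.94, 2.29], [0.18, 2.7], [-1.29, 4.43], [0.17, 2.64], [-3, 3]. Speed limits (rad/s): [2.57, 2.57, 3.14, 3.14, 3.14, 3.14].

INTERFACE

Orientations are given as [roll, pitch, yaw] about the fixed x, y, z axes, in that order (R = Rz(yaw) Ry(pitch) Rx(roll)).
In Python, from workcell import get_state, vision, close_job gives the robot as it stands.
- The arm moves only by the tool servo_tool, never from a script. Its argument "steps" is a list of rows, each an object with "rot": the turn, a rotation vector about the tool's x, y, z in rad, a list of three; "translation": the shift along the tool's x, y, z in mm, a list of three; "fingers": the gripper's target within -1 to 1 (shut at 1, half-way at 0, fully open at -1). A call has 1 to 20 rows; each row shifts and turns the commanded pose from where the row before left it, along the tool's axes as they then stand; what a row does not reach is not made up. A row lasts 1/10 s, in which the tool goes at most 50 mm and 8.59 degrees, less where a joint would pass 70% of its speed; a pose out of reach is approached as far as the arm can. A call with a gripper value outside its range is refused whole. The fingers move at their own pace and stop on an object; the grip force is fixed at half the most. Time passes only in rows, so rows that do not move let the fingers close. It gives the time, the measured TCP pose, the force, the opening and the grip force at its end, in the units of the state.
- get_state(): the state, without advancing time (a new reading comes with each control period).
- vision.camera(name): name is "scene" or "top"; returns (picture, depth): 384x512x3 uint8, blue, green, red; 384x512 float32, m along the optical axis (not along the pixel's ray), 0 where there is no reading.
- vision.camera_params(name): a dict with "fx", "fy", "cx", "cy" (pixels), "position" and "orientation" of the camera in the world. Camera axes: x right, y up, looking along -z (the intrinsics and any distortion apply to the point x, -y, -z); pixel columns grow to the right and rows downward; lengths in m; the calibration is good to about 2 mm. A picture is of the moment at which its call begins. camera_params takes no time and is no camera call.
- close_job(): hands the job in; it is judged then, once.
The state is a dict: "time": time; "joints": joint angles; "joint_velocities": joint speeds; "effort": joint torques, N m; "position": TCP position; "tcp_rot": TCP orientation; "contact_force": force on the tool from outside, world axes, zero at the start; "torque": the same for the moment, N m; "finger_gap": finger opening in m; "gripper_force": force on a finger pad.
Only numpy, scipy, OpenCV 4.12 (cv2) and the standard library are available. Lean on these libraries where they do the work, as an engineer would, in place of code of your own. Each camera call takes 0.05 s, during which the arm holds its last target. There are 200 camera calls.

## Working session

There is one attempt and no reset: what is moved stays moved. The work goes in short steps, Python scripts to look and compute and a tool call to move; the robot and the scene stay as the last step left them, time stands still between calls to the robot, and variables do not carry over. Pictures are saved under pics/ and viewed, at most 10 in all, crops included, and the job is handed in when it is done.

Besides the shell and the picture viewer there is one more tool, called after ">>>" in YAML: its name, and indented under it one key for each argument. servo_tool: Moves the arm, as the interface text tells. Its arguments: {"type":"object","properties":{"steps":{"type":"array"}},"required":["steps"]}

```bash
mkdir -p pics; ls; cat > h.py <<'E'
import numpy as np, cv2
from scipy.spatial.transform import Rotation as R
from workcell import get_state, vision, close_job
def cam(n):
    im,d=vision.camera(n); return im,d,vision.camera_params(n)
def Rc(p):
    o=np.array(p['orientation'],float)
    if o.shape==(3,3): return o
    return R.from_euler('xyz',o).as_matrix() if o.size==3 else R.from_quat(o).as_matrix()
def cloud(d,p):
    v,u=np.mgrid[:d.shape[0],:d.shape[1]]
    c=np.stack([(u-p['cx'])/p['fx']*d,-(v-p['cy'])/p['fy']*d,-d],-1)
    return c@Rc(p).T+np.array(p['position'])
def proj(X,p):
    c=(np.atleast_2d(X)-p['position'])@Rc(p); z=-c[:,2]
    return np.c_[p['cx']+p['fx']*c[:,0]/z, p['cy']-p['fy']*c[:,1]/z]
E
python3 - <<'E'
from h import *
for n in('scene','top'):
    im,d,p=cam(n); print(n,p); np.savez(f'{n}0.npz',im=im,d=d)
    cv2.imwrite(f'pics/{n}0.png',cv2.resize(im,(800,600),interpolation=cv2.INTER_CUBIC))
print(get_state())
E
```

```text
pics
scene {'fx': 485.6532940808178, 'fy': 485.6532940808178, 'cx': 244.87551321503375, 'cy': 201.16591861087264, 'position': array([ 1.24673884, -0.39344204,  1.28674317]), 'orientation': array([ 0.59690766, -0.00887772,  1.09219975])}
top {'fx': 411.8493037016315, 'fy': 411.8493037016315, 'cx': 260.1589498273207, 'cy': 189.6062615021324, 'position': array([ 0.2894397 , -0.02055508,  1.21935518]), 'orientation': array([ 0.21097223, -0.00550602, -1.57788546])}
{'time': 0.1, 'joints': array([ 1.11587447e+00,  1.58990360e-01,  1.59809887e+00,  1.63432970e-05,
        1.38621835e+00, -2.10093008e-01]), 'joint_velocities': array([-0.00099605, -0.00308221, -0.00206268, -0.00033021,  0.00257179,
        0.00021368]), 'effort': array([-2.92396335e-04, -3.86505747e+01, -3.22959352e+01,  7.03276531e-02,
        3.39401804e-02, -3.04777677e-05]), 'position': array([0.13919784, 0.55746227, 0.30181855]), 'tcp_rot': array([-3.13991879e+00, -3.73356192e-04,  2.89676048e+00]), 'contact_force': array([-0.51217957,  0.2154497 , -0.111548  ]), 'torque': array([0.03290619, 0.02257699, 0.01289233]), 'gripper_force': 0.0, 'finger_gap': 0.0920797513118603}
```

View pics/scene0.png

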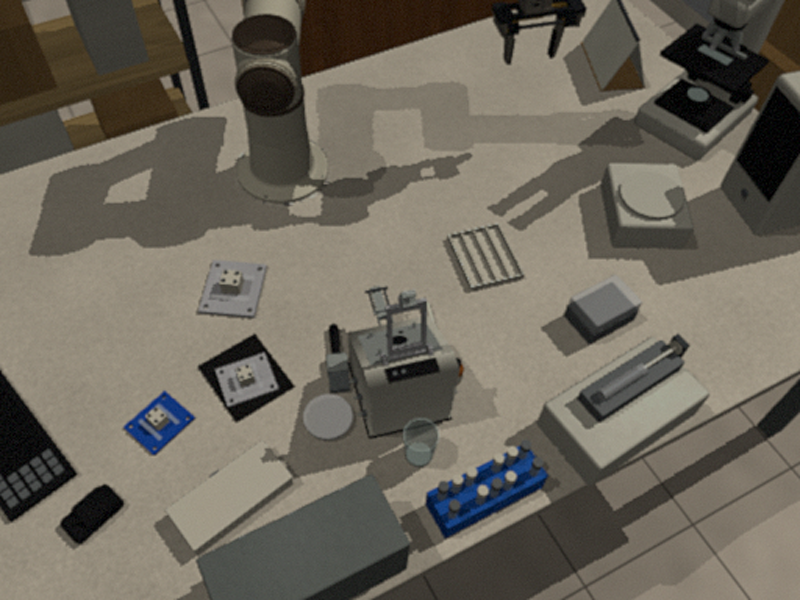

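View pics/top0.png

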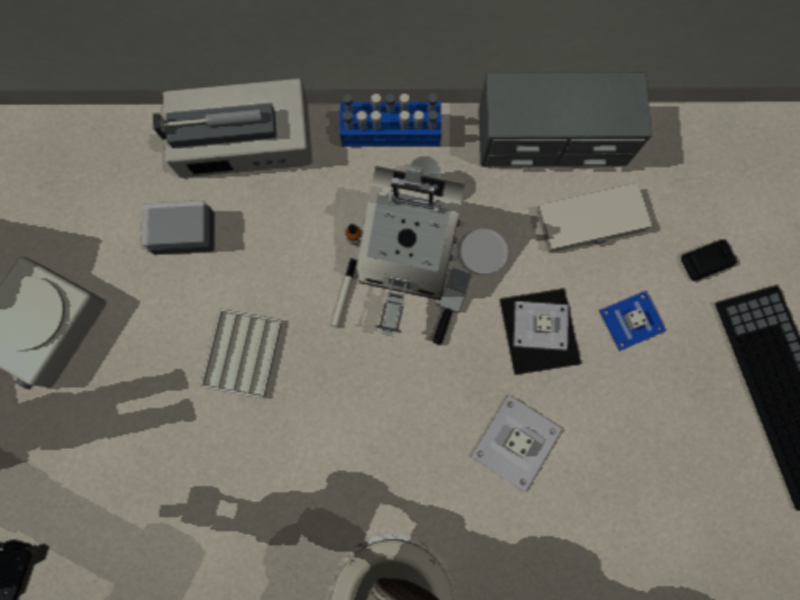

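Carrier candidates in the top picture: (543,325), grey on the mat; (517,442), a larger grey one on the bare bench; (633,320), a blue one. The one on the mat fits: it is not blue, it is the smaller of the two grey ones, and it lies on the black mat. I'll confirm that in a crop and enlarge the stand next to it.

```bash
python3 - <<'E'
from h import *
D={n:np.load(n+'0.npz') for n in('scene','top')}
def crop(n,c0,r0,w,h,s): return cv2.resize(D[n]['im'][r0:r0+h,c0:c0+w],(w*s,h*s),interpolation=cv2.INTER_CUBIC)
a=crop('top',295,165,130,150,4)  # carriers 
b=crop('top',205,100,70,150,4)
cv2.imwrite('pics/c1.png',np.hstack([a,b]))
p=vision.camera_params('top'); P=cloud(D['top']['d'],p)
d=D['top']['d']
for (u,v) in [(543,325),(517,442),(633,320),(560,365),(407,235),(410,195)]:
    c,r=int(u*.64),int(v*.64); print((c,r),P[r,c].round(4))
# plate mask
m=(abs(P[...,2]-.010)<.004)
for z in (.010,):
    pass
im=D['top']['im'].astype(int)
sel=np.zeros(m.shape,bool); sel[185:235,322:375]=1
g=(im.min(-1)>90)&sel
c=cv2.findContours(g.astype(np.uint8),cv2.RETR_EXTERNAL,cv2.CHAIN_APPROX_NONE)[0]
c=max(c,key=cv2.contourArea); print(cv2.minAreaRect(c))
print('zmed',np.median(P[g][:,2]))
E
```

```text
(347, 208) [ 0.4861 -0.281   0.0383]
(330, 282) [ 0.2766 -0.2218  0.0428]
(405, 204) [ 0.4982 -0.4536  0.0311]
(358, 233) [ 0.417  -0.3176  0.0026]
(260, 150) [ 0.6273 -0.0284  0.1529]
(262, 124) [ 0.6902 -0.034   0.1828]
((345.9888000488281, 207.7244415283203), (33.408267974853516, 28.514379501342773), 2.862405300140381)
zmed 0.006574384954582069
```

View pics/c1.png

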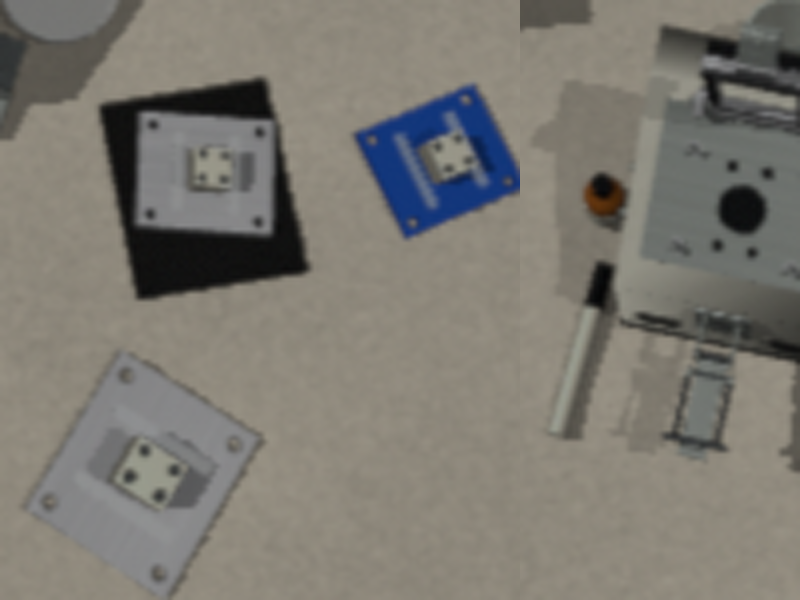

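The crop confirms it: the small grey carrier on the black mat has holes at about (153,124), (259,132), (150,214) and (258,222). The big grey one and the blue one stay put. Next I fit the stand.

```bash
cat >> h.py <<'E'
def ray(uv,p,z):
    uv=np.atleast_2d(uv).astype(float)
    c=np.c_[(uv[:,0]-p['cx'])/p['fx'],-(uv[:,1]-p['cy'])/p['fy'],-np.ones(len(uv))]@Rc(p).T
    o=np.array(p['position']); return o+c*((z-o[2])/c[:,2])[:,None]
E
python3 - <<'E'
from h import *
D={n:np.load(n+'0.npz') for n in('scene','top')}
p=vision.camera_params('top'); P=cloud(D['top']['d'],p)
h=np.array([(153,124),(259,132),(150,214),(258,222)])
uv=(h+.5)/4-.5+[295,165]
X=ray(uv,p,.010); print(X.round(4),X.mean(0).round(4))
a=X[1]-X[0]+X[3]-X[2]; b=X[0]-X[2]+X[1]-X[3]
print('len',np.linalg.norm(a)/2,np.linalg.norm(b)/2,'yaw of x: ',np.arctan2(b[1],b[0]),'from y',np.arctan2(a[1],a[0])+np.pi/2)
for n in('top','scene'):
    p=vision.camera_params(n); P=cloud(D[n]['d'],p)
    m=(abs(P[...,0]-.63)<.045)&(abs(P[...,1]+.03)<.05)&(P[...,2]>.12)&(P[...,2]<.18)
    Q=P[m]; w=np.ones(len(Q),bool)
    for _ in range(8):
        A=np.c_[Q[:,:2],np.ones(len(Q))]; s=np.linalg.lstsq(A[w],Q[w,2],rcond=None)[0]; w=abs(A@s-Q[:,2])<.003
    print(n,m.sum(),w.sum(),s,'slope',np.degrees(np.arctan(np.hypot(*s[:2]))),'yaw',np.arctan2(s[1],s[0]))
im=D['top']['im']; a=cv2.resize(im[100:220,225:300],(450,720),interpolation=cv2.INTER_CUBIC)[:600]
b=cv2.resize(D['scene']['im'][175:285,205:300],(350,405),interpolation=cv2.INTER_CUBIC)
o=np.zeros((600,800,3),np.uint8); o[:,:450]=a; o[:405,450:]=b; cv2.imwrite('pics/c2.png',o)
E
```

```text
[[ 0.5287 -0.2468  0.01  ]
 [ 0.5221 -0.326   0.01  ]
 [ 0.4607 -0.2416  0.01  ]
 [ 0.4543 -0.3213  0.01  ]] [ 0.4914 -0.2839  0.01  ]
len 0.07971964521071244 0.06803705023232798 yaw of x:  -0.07258506633125782 from y -0.08193549537640643
top 1340 1075 [ 0.56064893 -0.1272017  -0.20632426] slope 29.894501556355916 yaw -0.22310597152250372
scene 380 347 [ 0.56265911 -0.12188281 -0.20793507] slope 29.929415644407715 yaw -0.21332338561238462
```

View pics/c2.png

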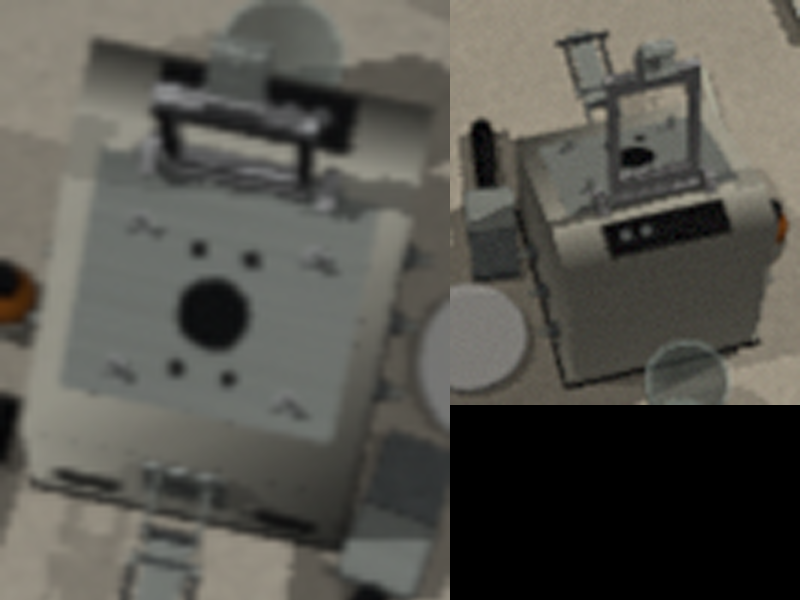

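```bash
cat > m.py <<'E'
from h import *
D=np.load('top0.npz'); p=vision.camera_params('top'); g=D['im'].astype(float).mean(-1)
def cen(u,v,r,bg=None):
    u0,v0=int(round(u)),int(round(v)); s=g[v0-r:v0+r+1,u0-r:u0+r+1]
    b=np.percentile(s,70) if bg is None else bg; w=np.clip(b-5-s,0,None); vv,uu=np.mgrid[v0-r:v0+r+1,u0-r:u0+r+1]
    return np.array([(w*uu).sum(),(w*vv).sum()])/w.sum()
h=(np.array([(153,124),(259,132),(150,214),(258,222)])+.5)/4-.5+[295,165]
hc=np.array([cen(*q,2) for q in h]); print(hc-h)
X=ray(hc,p,.010); c=X.mean(0); a=X[1]-X[0]+X[3]-X[2]; b=X[0]-X[2]+X[1]-X[3]
print('carrier',c.round(4),np.linalg.norm(a)/2,np.linalg.norm(b)/2,np.arctan2(b[1],b[0]),np.arctan2(a[1],a[0])+np.pi/2)
cv=lambda q:(np.array(q)+.5)/6-.5+[225,100]
s=np.array([.5615,-.1245,-.207])
def deck(uv):
    uv=np.atleast_2d(uv); cc=np.c_[(uv[:,0]-p['cx'])/p['fx'],-(uv[:,1]-p['cy'])/p['fy'],-np.ones(len(uv))]@Rc(p).T; o=p['position']
    t=(o[2]-s[0]*o[0]-s[1]*o[1]-s[2])/(cc@np.array([s[0],s[1],-1])); return o+cc*t[:,None]
dk=cen(*cv((213.5,314)),7); S=deck(dk)[0]; print('disk px',dk,S.round(4))
hh=[cen(*cv(q),2) for q in [(200,250),(252,260),(177,368),(228,378)]]; H=deck(hh); print(H.round(4),H.mean(0).round(4))
e=H[1]-H[0]+H[3]-H[2]; print('yaw',np.arctan2(e[1],e[0])+np.pi/2)
P4=deck(cv(np.array([(30,485),(340,548)])))
f=ray(cv(np.array([(30,485),(340,548)])),p,0.0); e=f[1]-f[0]; print('front',f.round(3),np.linalg.norm(e),np.arctan2(e[1],e[0])+np.pi/2)
yaw=-.21
for yaw in(-.2,-.22):
  ex=np.array([np.cos(yaw),np.sin(yaw),0]);ey=np.array([-ex[1],ex[0],0]);ez=np.array([0,0,1.])
  sx=ex*np.cos(np.pi/6)+ez*.5; sz=-ex*.5+ez*np.cos(np.pi/6)
  for zz in(0,.012):
    q=np.array([S+sx*x+ey*y+sz*zz for x in(.034,-.034) for y in(.04,-.04)]); print(yaw,zz,((proj(q,p)-[225,100]+.5)*6-.5).round(0).tolist())
xs=(S[2]-.112)/np.tan(np.pi/6)-.07; print('seat stand x',xs)
E
python3 m.py
```

```text
[[-0.11913646  0.13512793]
 [ 0.09798421  0.01194929]
 [-0.07934495 -0.06919938]
 [-0.05484338 -0.05570157]]
carrier [ 0.4914 -0.2838  0.01  ] 0.08007531641285187 0.06763723036992374 -0.0752048079910969 -0.07949525559717063
disk px [260.06622417 151.94475034] [ 0.6237 -0.0286  0.1468]
[[ 0.65   -0.0223  0.1608]
 [ 0.6447 -0.0459  0.1607]
 [ 0.6026 -0.0117  0.1328]
 [ 0.5973 -0.0353  0.1328]] [ 0.6236 -0.0288  0.1468]
yaw -0.22084072047186765
front [[ 0.58   0.064  0.   ]
 [ 0.546 -0.093  0.   ]] 0.16014472873700966 -0.21114116650488568
-0.2 0 [[138.0, 225.0], [313.0, 258.0], [115.0, 370.0], [286.0, 402.0]]
-0.2 0.012 [[135.0, 229.0], [312.0, 263.0], [111.0, 376.0], [285.0, 409.0]]
-0.22 0 [[140.0, 223.0], [314.0, 259.0], [114.0, 368.0], [285.0, 404.0]]
-0.22 0.012 [[136.0, 228.0], [313.0, 265.0], [110.0, 374.0], [283.0, 410.0]]
seat stand x -0.00975855274728489
```

>>> servo_tool:
  steps:
    - {"rot": [0, 0, 0], "translation": [-15, -20, 0], "fingers": -1}
    - {"rot": [0, 0, 0], "translation": [-28, -37.5, 0], "fingers": -1}
    - {"rot": [0, 0, 0], "translation": [-28, -37.5, 0], "fingers": -1}
    - {"rot": [0, 0, 0], "translation": [-28, -37.5, 0], "fingers": -1}
    - {"rot": [0, 0, 0], "translation": [-28, -37.5, 0], "fingers": -1}
    - {"rot": [0, 0, 0], "translation": [-28, -37.5, 0], "fingers": -1}
    - {"rot": [0, 0, 0], "translation": [-28, -37.5, 0], "fingers": -1}
    - {"rot": [0, 0, 0], "translation": [-28, -37.5, 0], "fingers": -1}
    - {"rot": [0, 0, 0], "translation": [-28, -37.5, 0], "fingers": -1}
    - {"rot": [0, 0, 0], "translation": [-28, -37.5, 0], "fingers": -1}
    - {"rot": [0, 0, 0], "translation": [-28, -37.5, 0], "fingers": -1}
    - {"rot": [0, 0, 0], "translation": [-28, -37.5, 0], "fingers": -1}
    - {"rot": [0, 0, 0], "translation": [-28, -37.5, 0], "fingers": -1}
    - {"rot": [0, 0, 0], "translation": [-28, -37.5, 0], "fingers": -1}
    - {"rot": [0, 0, 0], "translation": [-28, -37.5, 0], "fingers": -1}
    - {"rot": [0, 0, 0], "translation": [-28, -37.5, 0], "fingers": -1}
    - {"rot": [0, 0, 0], "translation": [-28, -37.5, 0], "fingers": -1}
    - {"rot": [0, 0, 0], "translation": [-28, -37.5, 0], "fingers": -1}
    - {"rot": [0, 0, 0], "translation": [-28, -37.5, 0], "fingers": -1}
    - {"rot": [0, 0, 0], "translation": [-26, -36, 0], "fingers": -1}

```text
time: 2.1
position: [0.4912, -0.2854, 0.302]
tcp_rot: [3.141, -0.001, 2.896]
contact_force: [-0.2, -0.2, -0.3]
finger_gap: 0.0919
gripper_force: 0.0
```

```bash
cat >> h.py <<'E'
YS=-.217; SEAT=np.array([.6237,-.0287,.1468]) 
def st(yaw=YS): # stand axes columns
    c,s=np.cos(yaw),np.sin(yaw); return np.array([[c,-s,0],[s,c,0],[0,0,1.]])
def toolR(yaw,tilt=0): # tool down, x toward -X of yawed frame, tilted so z leans to +X by tilt
    return st(yaw)@np.diag([-1.,1,-1])@R.from_rotvec([0,-tilt,0]).as_matrix()
def go(pos,Rt,s=None):
    """delta from measured pose to the target, in the present tool axes: translation mm, rotvec"""
    s=s or get_state(); R0=R.from_euler('xyz',s['tcp_rot']).as_matrix()
    t=R0.T@(np.array(pos)-s['position'])*1000; r=R.from_matrix(R0.T@Rt).as_rotvec()
    print('t',round(s['time'],2),'pos',np.round(s['position'],4),'D mm',t.round(2),'rot',r.round(4),'F',np.round(s['contact_force'],1),'gap',round(s['finger_gap'],4),'grip',round(s['gripper_force'],1))
E
python3 -c "
from h import *
go([.4914,-.2838,.15],toolR(-.078))"
```

```text
t 2.1 pos [ 0.4912 -0.2854  0.302 ] D mm [1.1000e-01 1.4900e+00 1.5198e+02] rot [ 0.0006 -0.0007 -0.1674] F [-0.2 -0.2 -0.3] gap 0.0919 grip 0.0
```

>>> servo_tool:
  steps:
    - {"rot": [0, 0, -0.0837], "translation": [0.1, 1.4, 40], "fingers": -1}
    - {"rot": [0, 0, -0.0837], "translation": [0, 0, 45], "fingers": -1}
    - {"rot": [0, 0, 0], "translation": [0, 0, 40], "fingers": -1}
    - {"rot": [0, 0, 0], "translation": [0, 0, 25], "fingers": -1}
    - {"rot": [0, 0, 0], "translation": [0, 0, 20], "fingers": -1}
    - {"rot": [0, 0, 0], "translation": [0, 0, 0], "fingers": -1}

```text
time: 2.7
position: [0.4892, -0.2804, 0.129]
tcp_rot: [3.137, -0.006, 3.064]
contact_force: [-1.1, -0.2, 0.4]
finger_gap: 0.0919
gripper_force: 0.0
```

```bash
python3 -c "
from h import *
go([.4914,-.2838,.10],toolR(-.078))"
```

```text
t 2.7 pos [ 0.4892 -0.2804  0.129 ] D mm [-2.63 -3.39 28.98] rot [ 0.0047 -0.006   0.0004] F [-1.1 -0.2  0.4] gap 0.0919 grip 0.0
```

>>> servo_tool:
  steps:
    - {"rot": [0.005, -0.006, 0], "translation": [-2.6, -3.4, 12], "fingers": -1}
    - {"rot": [0, 0, 0], "translation": [0, 0, 14], "fingers": -1}
    - {"rot": [0, 0, 0], "translation": [0, 0, 0], "fingers": -1}
    - {"rot": [0, 0, 0], "translation": [0, 0, 0], "fingers": -1}

```text
time: 3.1
position: [0.4936, -0.2857, 0.1067]
tcp_rot: [-3.137, 0.006, 3.064]
contact_force: [0.7, -0.2, 0.4]
finger_gap: 0.0919
gripper_force: 0.0
```

```bash
python3 -c "
from h import *
go([.4914,-.2838,.10],toolR(-.078))"
```

```text
t 3.1 pos [ 0.4936 -0.2857  0.1067] D mm [2.4  1.78 6.66] rot [-0.0048  0.0058  0.0007] F [ 0.7 -0.2  0.4] gap 0.0919 grip 0.0
```

>>> servo_tool:
  steps:
    - {"rot": [-0.005, 0.006, 0], "translation": [2.5, 2.5, 3], "fingers": -1}
    - {"rot": [0, 0, 0], "translation": [0, 0, 3], "fingers": -1}
    - {"rot": [0, 0, 0], "translation": [0, 0, 0], "fingers": -1}
    - {"rot": [0, 0, 0], "translation": [0, 0, 0], "fingers": -1}
    - {"rot": [0, 0, 0], "translation": [0, 0, 0], "fingers": -1}
    - {"rot": [0, 0, 0], "translation": [0, 0, 0], "fingers": -1}

```text
time: 3.7
position: [0.4914, -0.2832, 0.1009]
tcp_rot: [-3.141, 0.0, 3.064]
contact_force: [-1.1, -0.3, -0.4]
finger_gap: 0.092
gripper_force: 0.0
```

```bash
python3 -c "
from h import *
go([.4914,-.2838,.10],toolR(-.078))"
```

```text
t 3.7 pos [ 0.4914 -0.2832  0.1009] D mm [-0.04 -0.65  0.86] rot [-0.0002  0.0003  0.0006] F [-1.1 -0.3 -0.4] gap 0.092 grip 0.0
```

>>> servo_tool:
  steps:
    - {"rot": [0, 0, 0], "translation": [0, -0.5, 0.5], "fingers": 1}
    - {"rot": [0, 0, 0], "translation": [0, 0, 0], "fingers": 1}
    - {"rot": [0, 0, 0], "translation": [0, 0, 0], "fingers": 1}
    - {"rot": [0, 0, 0], "translation": [0, 0, 0], "fingers": 1}
    - {"rot": [0, 0, 0], "translation": [0, 0, 0], "fingers": 1}
    - {"rot": [0, 0, 0], "translation": [0, 0, 0], "fingers": 1}
    - {"rot": [0, 0, 0], "translation": [0, 0, 0], "fingers": 1}
    - {"rot": [0, 0, 0], "translation": [0, 0, 0], "fingers": 1}
    - {"rot": [0, 0, 0], "translation": [0, 0, 0], "fingers": 1}

```text
time: 4.6
position: [0.4913, -0.2837, 0.1002]
tcp_rot: [-3.141, 0.0, 3.064]
contact_force: [-0.2, -0.1, 0.2]
finger_gap: 0.0278
gripper_force: 30.0
```

```bash
python3 -c "
from h import *
s=get_state()
n=st()@np.array([-.5,0,3**.5/2])
print(s['joints'].round(2))
# TCP target: grasp 27 mm above underside; TCP 96 mm above underside along n
go(SEAT+n*(.096+.060),toolR(YS,np.pi/6),s)
go([s['position'][0],s['position'][1],.30],toolR(YS,np.pi/6),s)
go([.4914,-.2838,.10],toolR(-.078),s)"
```

```text
[-0.74  0.38  1.76 -0.    1.   -2.23]
t 4.6 pos [ 0.4913 -0.2837  0.1002] D mm [ -35.06  275.27 -181.75] rot [ 0.0363 -0.5226  0.1364] F [-0.2 -0.1  0.2] gap 0.0278 grip 30.0
t 4.6 pos [ 0.4913 -0.2837  0.1002] D mm [-2.000e-02 -4.000e-02 -1.998e+02] rot [ 0.0363 -0.5226  0.1364] F [-0.2 -0.1  0.2] gap 0.0278 grip 30.0
t 4.6 pos [ 0.4913 -0.2837  0.1002] D mm [-0.12 -0.12  0.2 ] rot [-0.0002  0.0001  0.0005] F [-0.2 -0.1  0.2] gap 0.0278 grip 30.0
```

>>> servo_tool:
  steps:
    - {"rot": [0, 0, 0], "translation": [0, 0, -20], "fingers": 1}
    - {"rot": [0, 0, 0], "translation": [0, 0, -40], "fingers": 1}
    - {"rot": [0, 0, 0], "translation": [0, 0, -40], "fingers": 1}
    - {"rot": [0, 0, 0.07], "translation": [0, 0, -40], "fingers": 1}
    - {"rot": [0, 0, 0.069], "translation": [0, 0, -40], "fingers": 1}
    - {"rot": [0, -0.1, 0], "translation": [0, 0, -20], "fingers": 1}
    - {"rot": [0, -0.1309, 0], "translation": [0, 10, 0], "fingers": 1}
    - {"rot": [0, -0.1309, 0], "translation": [0, 20, 0], "fingers": 1}
    - {"rot": [0, -0.1618, 0], "translation": [0, 20, 0], "fingers": 1}
    - {"rot": [0, 0, 0], "translation": [0, 0, 0], "fingers": 1}
    - {"rot": [0, 0, 0], "translation": [0, 0, 0], "fingers": 1}
    - {"rot": [0, 0, 0], "translation": [0, 0, 0], "fingers": 1}

```text
time: 5.8
position: [0.5028, -0.2362, 0.3017]
tcp_rot: [-3.14, 0.512, 2.926]
contact_force: [0.3, -0.5, -1.4]
finger_gap: 0.0278
gripper_force: 30.0
```

```bash
python3 -c "
from h import *
s=get_state()
n=st()@np.array([-.5,0,3**.5/2])
print(s['joints'].round(2))
go(SEAT+n*(.096+.060),toolR(YS,np.pi/6),s)"
```

```text
[-0.77 -0.17  1.98  0.33  0.91 -2.27]
t 5.8 pos [ 0.5028 -0.2362  0.3017] D mm [ 13.51 228.72  14.7 ] rot [-0.0013 -0.0119  0.0011] F [ 0.3 -0.5 -1.4] gap 0.0278 grip 30.0
```

>>> servo_tool:
  steps:
    - {"rot": [-0.001, -0.012, 0.001], "translation": [3.5, 20, 4.7], "fingers": 1}
    - {"rot": [0, 0, 0], "translation": [5, 40, 5], "fingers": 1}
    - {"rot": [0, 0, 0], "translation": [5, 45, 5], "fingers": 1}
    - {"rot": [0, 0, 0], "translation": [0, 45, 0], "fingers": 1}
    - {"rot": [0, 0, 0], "translation": [0, 45, 0], "fingers": 1}
    - {"rot": [0, 0, 0], "translation": [0, 25, 0], "fingers": 1}
    - {"rot": [0, 0, 0], "translation": [0, 8.7, 0], "fingers": 1}
    - {"rot": [0, 0, 0], "translation": [0, 0, 0], "fingers": 1}
    - {"rot": [0, 0, 0], "translation": [0, 0, 0], "fingers": 1}
    - {"rot": [0, 0, 0], "translation": [0, 0, 0], "fingers": 1}
    - {"rot": [0, 0, 0], "translation": [0, 0, 0], "fingers": 1}

```text
time: 6.9
position: [0.5469, -0.0117, 0.281]
tcp_rot: [3.14, 0.524, 2.922]
contact_force: [0.3, -0.1, -2.1]
finger_gap: 0.0275
gripper_force: 30.0
```

```bash
python3 -c "
from h import *
s=get_state()
n=st()@np.array([-.5,0,3**.5/2])
print(s['joints'].round(2))
go(SEAT+n*(.096+.060),toolR(YS,np.pi/6),s)
im,d,p=cam('scene'); np.savez('scene1.npz',im=im,d=d)
cv2.imwrite('pics/s1.png',cv2.resize(im[110:300,170:330],(640,760),interpolation=cv2.INTER_CUBIC)[:600])
"
```

```text
[-0.25 -0.18  2.04  0.02  0.76 -1.61]
t 6.9 pos [ 0.5469 -0.0117  0.281 ] D mm [-0.99 -0.07 -0.41] rot [ 0.0001  0.0001 -0.0021] F [ 0.3 -0.1 -2.1] gap 0.0275 grip 30.0
```

View pics/s1.png

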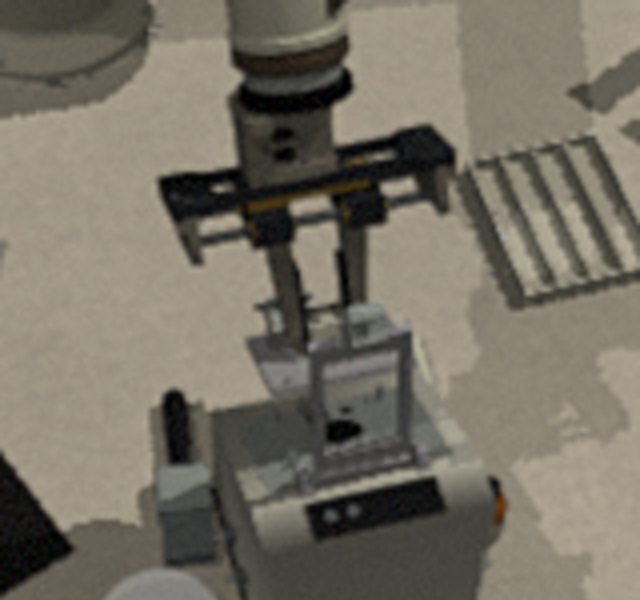

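The carrier hangs level with the slope in front of the open lid (carrier at about (300,370), disk at (340,430)), and nothing touches. Now I lower it.

>>> servo_tool:
  steps:
    - {"rot": [0, 0, -0.002], "translation": [-1, 0, 15], "fingers": 1}
    - {"rot": [0, 0, 0], "translation": [0, 0, 20], "fingers": 1}
    - {"rot": [0, 0, 0], "translation": [0, 0, 9], "fingers": 1}
    - {"rot": [0, 0, 0], "translation": [0, 0, 0], "fingers": 1}
    - {"rot": [0, 0, 0], "translation": [0, 0, 0], "fingers": 1}
    - {"rot": [0, 0, 0], "translation": [0, 0, 0], "fingers": 1}
    - {"rot": [0, 0, 0], "translation": [0, 0, 0], "fingers": 1}

```text
time: 7.65
position: [0.5695, -0.0153, 0.2444]
tcp_rot: [3.141, 0.525, 2.927]
contact_force: [0.3, -0.2, -1.4]
finger_gap: 0.0278
gripper_force: 30.0
```

```bash
python3 -c "
from h import *
s=get_state()
n=st()@np.array([-.5,0,3**.5/2])
go(SEAT+n*(.096),toolR(YS,np.pi/6),s)
im,d,p=cam('top'); np.savez('top1.npz',im=im,d=d)
cv2.imwrite('pics/t1.png',cv2.resize(im[100:200,215:315],(600,600),interpolation=cv2.INTER_CUBIC))
"
```

```text
t 7.65 pos [ 0.5695 -0.0153  0.2444] D mm [ 0.45 -1.43 16.42] rot [0.0013 0.0017 0.0017] F [ 0.3 -0.2 -1.4] gap 0.0278 grip 30.0
```

View pics/t1.png

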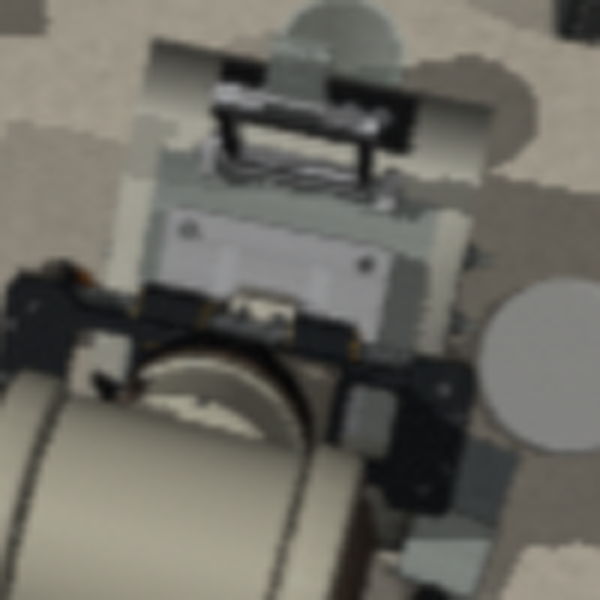

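```bash
python3 - <<'E'
from h import *
import m
s=get_state(); n=st()@np.array([-.5,0,3**.5/2]); go(SEAT+n*.096,toolR(YS,np.pi/6),s)
p=vision.camera_params('top'); g=np.load('top1.npz')['im'].astype(float).mean(-1); m.g=g
px=(np.array([(188,230),(367,264)])+.5)/6-.5+[215,100]
c=np.array([m.cen(*q,2) for q in px]); print(c,px)
sx=st()@np.array([3**.5/2,0,.5]); ey=st()[:,1]
# hole top centre if carrier is over the seat exactly at height hgt: solve for offset a*sx+b*ey
hg=.0164+.006
from scipy.optimize import least_squares
def f(q): return (proj(np.array([SEAT+n*hg+sx*(.034+q[0])+ey*(y+q[1]) for y in(.04,-.04)]),p)-c).ravel()
r=least_squares(f,[0,0]); print('offset of carrier vs seat, upslope,y mm',r.x*1000,r.fun)
e=c[1]-c[0]
E
```

```text
[[-0.11913646  0.13512793]
 [ 0.09798421  0.01194929]
 [-0.07934495 -0.06919938]
 [-0.05484338 -0.05570157]]
carrier [ 0.4914 -0.2838  0.01  ] 0.08007531641285187 0.06763723036992374 -0.0752048079910969 -0.07949525559717063
disk px [260.06622417 151.94475034] [ 0.6237 -0.0286  0.1468]
[[ 0.65   -0.0223  0.1608]
 [ 0.6447 -0.0459  0.1607]
 [ 0.6026 -0.0117  0.1328]
 [ 0.5973 -0.0353  0.1328]] [ 0.6236 -0.0288  0.1468]
yaw -0.22084072047186765
front [[ 0.58   0.064  0.   ]
 [ 0.546 -0.093  0.   ]] 0.16014472873700966 -0.21114116650488568
-0.2 0 [[138.0, 225.0], [313.0, 258.0], [115.0, 370.0], [286.0, 402.0]]
-0.2 0.012 [[135.0, 229.0], [312.0, 263.0], [111.0, 376.0], [285.0, 409.0]]
-0.22 0 [[140.0, 223.0], [314.0, 259.0], [114.0, 368.0], [285.0, 404.0]]
-0.22 0.012 [[136.0, 228.0], [313.0, 265.0], [110.0, 374.0], [283.0, 410.0]]
seat stand x -0.00975855274728489
t 7.7 pos [ 0.5694 -0.0153  0.2442] D mm [ 0.32 -1.44 16.33] rot [0.0013 0.0015 0.0016] F [-0.2  0.5 -1.4] gap 0.028 grip 30.0
[[246.05039466 137.93533698]
 [275.50655542 143.72348033]] [[245.91666667 137.91666667]
 [275.75       143.58333333]]
offset of carrier vs seat, upslope,y mm [0.90902842 2.51549043] [-0.09898396 -0.14155219  0.09777877  0.14391662]
```

>>> servo_tool:
  steps:
    - {"rot": [0.001, 0.0015, 0.0015], "translation": [0.6, -2.2, 2], "fingers": 1}
    - {"rot": [0, 0, 0], "translation": [0, 0, 2], "fingers": 1}
    - {"rot": [0, 0, 0], "translation": [0, 0, 2], "fingers": 1}
    - {"rot": [0, 0, 0], "translation": [0, 0, 1.5], "fingers": 1}
    - {"rot": [0, 0, 0], "translation": [0, 0, 0], "fingers": 1}
    - {"rot": [0, 0, 0], "translation": [0, 0, 0], "fingers": 1}

```text
time: 8.3
position: [0.5722, -0.0182, 0.2368]
tcp_rot: [3.141, 0.523, 2.924]
contact_force: [2.0, -0.9, -2.1]
finger_gap: 0.0279
gripper_force: 30.0
```

```bash
sed -i 's/^def go/def q(h=.096):\n    go(SEAT+st()@np.array([-.5,0,3**.5\/2])*h,toolR(YS,np.pi\/6))\ndef go/' h.py; python3 -c "
from h import *
q()"
```

```text
t 8.3 pos [ 0.5722 -0.0182  0.2368] D mm [-0.55  0.85  8.18] rot [ 0.0003 -0.0007 -0.0001] F [ 2.  -0.9 -2.1] gap 0.0279 grip 30.0
```

>>> servo_tool:
  steps:
    - {"rot": [0, 0, 0], "translation": [0, 0, 1.5], "fingers": 1}
    - {"rot": [0, 0, 0], "translation": [0, 0, 1.5], "fingers": 1}
    - {"rot": [0, 0, 0], "translation": [0, 0, 0], "fingers": 1}

```text
time: 8.6
position: [0.5737, -0.0185, 0.2342]
tcp_rot: [3.141, 0.523, 2.924]
contact_force: [2.3, 0.2, -1.9]
finger_gap: 0.0278
gripper_force: 30.0
```

```bash
python3 -c "
from h import *
q()"
```

```text
t 8.6 pos [ 0.5737 -0.0185  0.2342] D mm [-0.53  0.83  5.18] rot [ 0.0003 -0.0005 -0.0001] F [ 2.3  0.2 -1.9] gap 0.0278 grip 30.0
```

>>> servo_tool:
  steps:
    - {"rot": [0, 0, 0], "translation": [-0.3, 0, 1.5], "fingers": 1}
    - {"rot": [0, 0, 0], "translation": [0, 0, 1.5], "fingers": 1}
    - {"rot": [0, 0, 0], "translation": [0, 0, 1], "fingers": 1}
    - {"rot": [0, 0, 0], "translation": [0, 0, 0], "fingers": 1}

```text
time: 9.0
position: [0.5757, -0.019, 0.2306]
tcp_rot: [3.141, 0.523, 2.924]
contact_force: [2.3, -0.1, -1.2]
finger_gap: 0.0279
gripper_force: 30.0
```

```bash
python3 -c "
from h import *
q()"
```

```text
t 9.0 pos [ 0.5757 -0.019   0.2306] D mm [-0.45  0.84  1.08] rot [ 0.0003 -0.001  -0.0001] F [ 2.3 -0.1 -1.2] gap 0.0279 grip 30.0
```

>>> servo_tool:
  steps:
    - {"rot": [0, 0, 0], "translation": [-0.2, 0, 0.7], "fingers": 1}
    - {"rot": [0, 0, 0], "translation": [0, 0, 0.7], "fingers": 1}
    - {"rot": [0, 0, 0], "translation": [0, 0, 0.6], "fingers": 1}
    - {"rot": [0, 0, 0], "translation": [0, 0, 0], "fingers": 1}
    - {"rot": [0, 0, 0], "translation": [0, 0, 0], "fingers": 1}

```text
time: 9.5
position: [0.5763, -0.019, 0.2301]
tcp_rot: [-3.141, 0.521, 2.926]
contact_force: [-13.6, 1.7, 12.7]
finger_gap: 0.028
gripper_force: 30.0
```

```bash
python3 -c "
from h import *
q()"
```

```text
t 9.5 pos [ 0.5763 -0.019   0.2301] D mm [-0.24  0.74  0.36] rot [ 0.     -0.0024  0.001 ] F [-13.6   1.7  12.7] gap 0.028 grip 30.0
```

>>> servo_tool:
  steps:
    - {"rot": [0, 0, 0], "translation": [0, 0, -0.7], "fingers": -0.2}
    - {"rot": [0, 0, 0], "translation": [0, 0, 0], "fingers": -0.2}
    - {"rot": [0, 0, 0], "translation": [0, 0, 0], "fingers": -0.2}
    - {"rot": [0, 0, 0], "translation": [0, 0, 0], "fingers": -0.2}
    - {"rot": [0, 0, 0], "translation": [0, 0, -20], "fingers": -0.2}
    - {"rot": [0, 0, 0], "translation": [0, 0, -40], "fingers": -0.2}
    - {"rot": [0, 0, 0], "translation": [0, 0, -40], "fingers": 1}
    - {"rot": [0, 0, 0], "translation": [0, 0, -40], "fingers": 1}
    - {"rot": [0, 0.14, 0], "translation": [0, 45, 0], "fingers": 1}
    - {"rot": [0, 0.14, 0], "translation": [0, 45, 0], "fingers": 1}
    - {"rot": [0, 0.14, 0], "translation": [0, 45, 0], "fingers": 1}
    - {"rot": [0, 0.1, 0], "translation": [0, 45, 0], "fingers": 1}
    - {"rot": [0, 0, 0], "translation": [0, 0, -20], "fingers": 1}
    - {"rot": [0, 0, 0], "translation": [0, 0, 0], "fingers": 1}
    - {"rot": [0, 0, 0], "translation": [0, 0, 0], "fingers": 1}

```text
time: 11.0
position: [0.547, 0.1714, 0.3712]
tcp_rot: [3.141, 0.004, 2.925]
contact_force: [0.2, 0.0, -0.6]
finger_gap: 0.0001
gripper_force: 0.0
```

```bash
python3 - <<'E'
from h import *
q()
o=np.zeros((600,800,3),np.uint8)
im,d,p=cam('top'); np.savez('top2.npz',im=im,d=d)
o[:,:400]=cv2.resize(im[90:180,225:285],(400,600),interpolation=cv2.INTER_CUBIC)
T=st()
org=SEAT-T@np.array([-.0098,0,SEAT[2]])
Pt=cloud(d,p)
im,d,p=cam('scene'); np.savez('scene2.npz',im=im,d=d); Ps=cloud(d,p)
o[:,400:]=cv2.resize(im[165:285,205:285],(400,600),interpolation=cv2.INTER_CUBIC)
cv2.imwrite('pics/c3.png',o)
for P in(Pt,Ps):
    L=(P.reshape(-1,3)-org)@T
    m=(abs(L[:,1])<.05)&(L[:,2]>.205)&(L[:,2]<.36)&(L[:,0]>-.02)&(L[:,0]<.15)
    Q=L[m]
    for z in np.arange(.205,.36,.015):
        k=abs(Q[:,2]-z)<.0075
        if k.sum(): print(round(z,3),k.sum(),'x',Q[k,0].min().round(3),Q[k,0].max().round(3),'y',Q[k,1].min().round(3),Q[k,1].max().round(3))
E
```

```text
t 11.0 pos [0.547  0.1714 0.3712] D mm [ -69.46 -178.96  141.43] rot [ 4.000e-04 -5.199e-01 -2.000e-04] F [ 0.2  0.  -0.6] gap 0.0001 grip 0.0
0.205 59 x 0.036 0.046 y -0.034 0.029
0.22 9 x 0.033 0.038 y -0.034 0.031
0.235 12 x 0.031 0.038 y -0.034 0.031
0.25 8 x 0.029 0.032 y -0.034 0.029
0.265 9 x 0.027 0.03 y -0.033 0.032
0.28 11 x 0.024 0.03 y -0.033 0.031
0.295 23 x 0.022 0.024 y -0.033 0.03
0.31 83 x 0.02 0.03 y -0.033 0.031
0.325 40 x 0.019 0.04 y -0.013 0.011
0.34 71 x 0.021 0.04 y -0.012 0.01
0.355 16 x 0.027 0.036 y -0.012 0.01
0.205 70 x 0.039 0.05 y -0.035 0.029
0.22 30 x 0.035 0.048 y -0.036 0.031
0.235 28 x 0.036 0.046 y -0.036 0.03
0.25 33 x 0.033 0.045 y -0.035 0.03
0.265 33 x 0.034 0.041 y -0.036 0.03
0.28 31 x 0.029 0.037 y -0.036 0.03
0.295 68 x 0.029 0.038 y -0.035 0.03
0.31 79 x 0.022 0.034 y -0.035 0.031
0.325 39 x 0.023 0.047 y -0.014 0.009
0.34 47 x 0.029 0.047 y -0.013 0.008
0.355 22 x 0.031 0.04 y -0.013 0.008
```

View pics/c3.png

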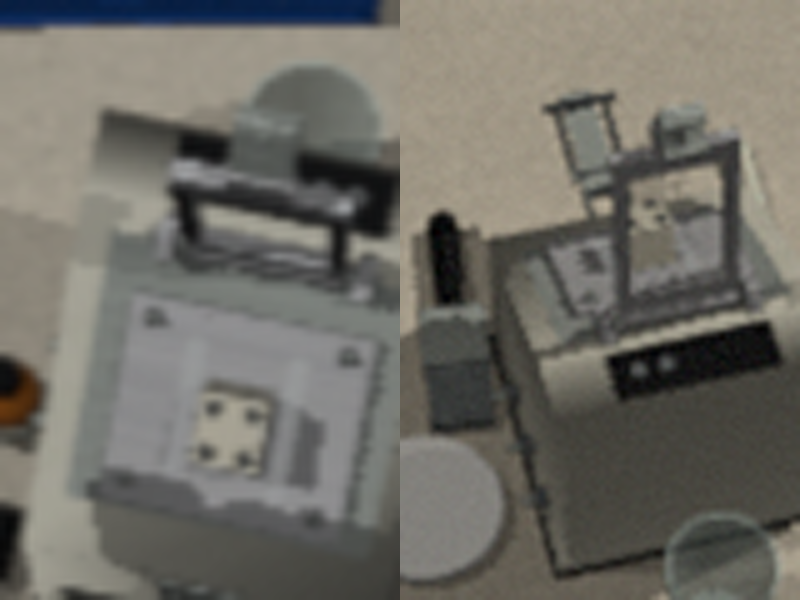

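The carrier sits over its posts: tips show at (155,318) and (350,357), and the block is clear. The lid stands open at stand x ≈ 0.02–0.047, with its top at z ≈ 0.36. Next I go behind it.

```bash
cat >> h.py <<'E'
ORG=SEAT-st()@np.array([-.0098,0,SEAT[2]])
def sgo(x,y,z,tilt=0): # stand-frame TCP target
    s=get_state(); print('stand pos',((s['position']-ORG)@st()).round(4)); go(ORG+st()@np.array([x,y,z]),toolR(YS,tilt),s)
E
python3 -c "
from h import *
print(ORG)
sgo(.08,-.002,.39)"
```

```text
[ 0.63327017 -0.03080995  0.        ]
stand pos [-0.1283  0.1783  0.3708]
t 11.1 pos [0.5464 0.171  0.3708] D mm [-208.48 -180.16  -18.7 ] rot [ 0.0002  0.0026 -0.0009] F [-0.4  0.1 -0.6] gap 0.0003 grip 0.0
```

>>> servo_tool:
  steps:
    - {"rot": [0, 0.003, 0], "translation": [-20, 0, -10], "fingers": 1}
    - {"rot": [0, 0, 0], "translation": [-40, 0, -9], "fingers": 1}
    - {"rot": [0, 0, 0], "translation": [-45, 0, 0], "fingers": 1}
    - {"rot": [0, 0, 0], "translation": [-45, 0, 0], "fingers": 1}
    - {"rot": [0, 0, 0], "translation": [-40, 0, 0], "fingers": 1}
    - {"rot": [0, 0, 0], "translation": [-18, -20, 0], "fingers": 1}
    - {"rot": [0, 0, 0], "translation": [0, -40, 0], "fingers": 1}
    - {"rot": [0, 0, 0], "translation": [0, -45, 0], "fingers": 1}
    - {"rot": [0, 0, 0], "translation": [0, -45, 0], "fingers": 1}
    - {"rot": [0, 0, 0], "translation": [0, -30, 0], "fingers": 1}
    - {"rot": [0, 0, 0], "translation": [0, 0, 0], "fingers": 1}
    - {"rot": [0, 0, 0], "translation": [0, 0, 0], "fingers": 1}
    - {"rot": [0, 0, 0], "translation": [0, 0, 0], "fingers": 1}

```text
time: 12.4
position: [0.7111, -0.048, 0.3899]
tcp_rot: [3.141, -0.001, 2.925]
contact_force: [-0.2, 0.9, -0.5]
finger_gap: 0.0005
gripper_force: 0.0
```

```bash
python3 -c "
from h import *
sgo(.08,-.002,.39)"
```

```text
stand pos [ 7.970e-02 -1.000e-04  3.899e-01]
t 12.4 pos [ 0.7111 -0.048   0.3899] D mm [-0.29 -1.94 -0.08] rot [ 0.0007 -0.0007  0.0008] F [-0.2  0.9 -0.5] gap 0.0005 grip 0.0
```

>>> servo_tool:
  steps:
    - {"rot": [0, 0, 0], "translation": [12, -1, 0], "fingers": 1}
    - {"rot": [0, 0, 0], "translation": [12, 0, 0], "fingers": 1}
    - {"rot": [0, 0, 0], "translation": [12, 0, 1], "fingers": 1}
    - {"rot": [0, 0, 0], "translation": [12, 0, 2], "fingers": 1}
    - {"rot": [0, 0, 0], "translation": [12, 0, 2], "fingers": 1}
    - {"rot": [0, 0, 0], "translation": [12, 0, 3], "fingers": 1}
    - {"rot": [0, 0, 0], "translation": [12, 0, 3], "fingers": 1}
    - {"rot": [0, 0, 0], "translation": [12, 0, 3], "fingers": 1}
    - {"rot": [0, 0, 0], "translation": [12, 0, 3], "fingers": 1}
    - {"rot": [0, 0, 0], "translation": [12, 0, 3], "fingers": 1}
    - {"rot": [0, 0, 0], "translation": [0, 0, 0], "fingers": 1}
    - {"rot": [0, 0, 0], "translation": [0, 0, 0], "fingers": 1}
    - {"rot": [0, 0, 0], "translation": [0, 0, 0], "fingers": 1}

```text
time: 13.7
position: [0.5944, -0.0237, 0.3702]
tcp_rot: [3.141, -0.0, 2.925]
contact_force: [0.2, -0.1, 0.5]
finger_gap: 0.0002
gripper_force: 0.0
```

```bash
cat > lid.py <<'E'
from h import *
sgo(.0,0,.39)
for n in('top','scene'):
    im,d,p=cam(n); np.savez(n+'3.npz',im=im,d=d); L=(cloud(d,p).reshape(-1,3)-ORG)@st()
    for x0 in np.arange(-.11,.06,.01):
        m=(abs(L[:,1]+.002)<.012)&(L[:,0]>=x0)&(L[:,0]<x0+.01)&(L[:,2]<.27)&(L[:,2]>.07)
        m2=(abs(abs(L[:,1]+.002)-.029)<.004)&(L[:,0]>=x0)&(L[:,0]<x0+.01)&(L[:,2]<.27)&(L[:,2]>.07)
        if m.sum()+m2.sum(): print(n,x0.round(3),'mid',L[m,2].max().round(3) if m.any() else '', 'bars',np.median(L[m2,2]).round(3) if m2.any() else '')
E
python3 lid.py
```

```text
stand pos [-0.0395 -0.0014  0.3702]
t 13.7 pos [ 0.5944 -0.0237  0.3702] D mm [-39.54   1.36 -19.78] rot [ 0.0003 -0.      0.0008] F [ 0.2 -0.1  0.5] gap 0.0002 grip 0.0
top -0.04 mid  bars 0.206
top -0.03 mid 0.179 bars 0.204
top -0.02 mid 0.182 bars 0.151
top -0.01 mid  bars 0.153
scene -0.11 mid 0.219 bars 
scene -0.1 mid 0.22 bars 
scene -0.09 mid 0.222 bars 
scene -0.08 mid 0.206 bars 0.202
scene -0.07 mid 0.204 bars 0.198
scene -0.06 mid 0.204 bars 0.198
scene -0.05 mid 0.135 bars 0.197
scene -0.04 mid 0.172 bars 0.197
scene -0.03 mid 0.178 bars 0.195
scene -0.02 mid 0.185 bars 0.194
scene -0.01 mid 0.183 bars 0.194
scene -0.0 mid 0.169 bars 0.195
scene 0.01 mid  bars 0.194
scene 0.02 mid 0.199 bars 0.194
scene 0.03 mid 0.197 bars 0.194
scene 0.04 mid 0.199 bars 0.194
scene 0.05 mid 0.196 bars 0.185
```

```bash
cat > latch.py <<'E'
from h import *
import sys
o=np.zeros((600,800,3),np.uint8)
for i,n in enumerate(('top','scene')):
    im,d,p=cam(n); L=(cloud(d,p)-ORG)@st()
    m=(abs(L[...,1])<.045)&(L[...,0]>-.21)&(L[...,0]<-.08)&(L[...,2]>.05)
    print(n,m.sum()); Q=L[m]
    for x0 in np.arange(-.21,-.06,.01):
        k=(Q[:,0]>=x0)&(Q[:,0]<x0+.01)
        if k.sum(): print(x0.round(3),k.sum(),'z',np.percentile(Q[k,2],[5,50,95]).round(3),'y',Q[k,1].min().round(3),Q[k,1].max().round(3))
    c=proj(ORG+st()@np.array([-.11,0,.11]),p)[0].astype(int); w,h=50,75
    if n=='scene': w,h=50,75
    o[:,400*i:400*i+400]=cv2.resize(im[c[1]-h//2:c[1]+h//2+1,c[0]-w//2:c[0]+w//2],(400,600),interpolation=cv2.INTER_CUBIC); print('crop origin',c-[w//2,h//2])
cv2.imwrite(sys.argv[1],o)
E
python3 latch.py pics/l1.png; python3 -c "
from h import *
sgo(-.16,-.002,.35)"
```

```text
top 2308
-0.21 397 z [0.636 0.653 0.659] y -0.045 0.045
-0.2 404 z [0.635 0.649 0.656] y -0.045 0.045
-0.19 429 z [0.636 0.65  0.655] y -0.045 0.045
-0.18 415 z [0.644 0.649 0.652] y -0.045 0.045
-0.17 78 z [0.64  0.648 0.65 ] y -0.045 0.045
-0.16 59 z [0.606 0.637 0.645] y -0.045 0.045
-0.15 50 z [0.592 0.623 0.638] y -0.045 0.045
-0.14 71 z [0.608 0.615 0.619] y -0.045 0.044
-0.13 44 z [0.61  0.614 0.618] y -0.045 0.045
-0.12 48 z [0.607 0.613 0.615] y -0.045 0.045
-0.11 46 z [0.607 0.612 0.615] y -0.045 0.045
-0.1 71 z [0.606 0.613 0.617] y -0.045 0.045
-0.09 196 z [0.597 0.608 0.618] y -0.045 0.044
crop origin [227 153]
scene 2052
-0.21 153 z [0.638 0.654 0.66 ] y -0.038 0.044
-0.2 137 z [0.636 0.652 0.658] y -0.043 0.044
-0.19 107 z [0.641 0.652 0.657] y -0.044 0.045
-0.18 553 z [0.573 0.607 0.653] y -0.045 0.044
-0.17 686 z [0.579 0.624 0.65 ] y -0.044 0.045
-0.16 76 z [0.091 0.622 0.647] y -0.045 0.045
-0.15 60 z [0.088 0.62  0.639] y -0.044 0.045
-0.14 47 z [0.089 0.617 0.63 ] y -0.045 0.045
-0.13 46 z [0.603 0.614 0.619] y -0.045 0.044
-0.12 29 z [0.088 0.61  0.616] y -0.044 0.044
-0.11 61 z [0.088 0.179 0.614] y -0.044 0.045
-0.1 68 z [0.089 0.174 0.615] y -0.013 0.044
-0.09 29 z [0.125 0.173 0.616] y -0.014 0.044
crop origin [220 159]
stand pos [-0.0397 -0.0018  0.37  ]
t 13.9 pos [ 0.5942 -0.0241  0.37  ] D mm [120.34  -0.14  20.03] rot [ 0.0002 -0.0006  0.0002] F [-0.2  0.5 -0.6] gap 0.0006 grip 0.0
```

View pics/l1.png

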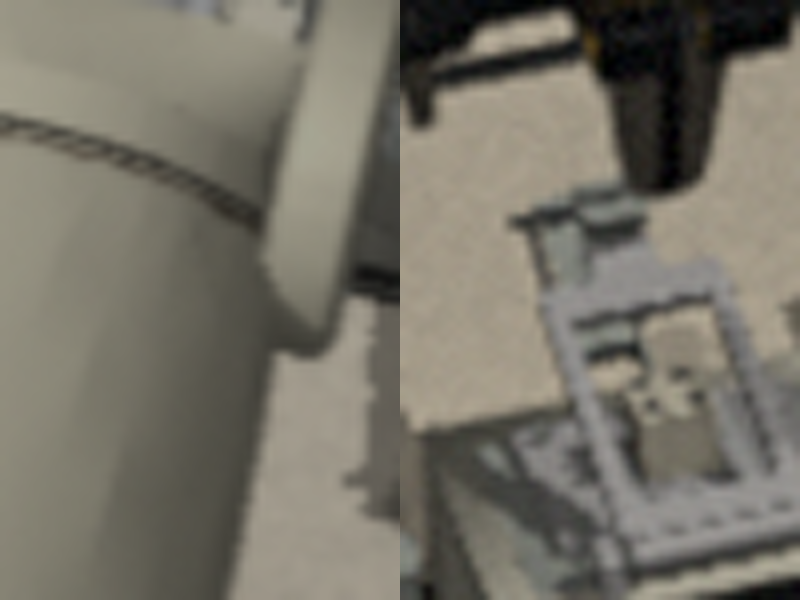

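The scene half shows the lid sinking over the carrier, with the lever and loop standing out in front. The arm hides the top view, so I'll take the latch from the earlier frames.

```bash
python3 - <<'E'
from h import *
for n in('top2','scene2','top0','scene0'):
    p=vision.camera_params(n[:-1]); Z=np.load(n+'.npz'); L=(cloud(Z['d'],p)-ORG)@st()
    m=(abs(L[...,1])<.03)&(L[...,0]>-.20)&(L[...,0]<-.08)&(L[...,2]>.05)&(L[...,2]<.2)
    Q=L[m]; print(n,m.sum())
    for x0 in np.arange(-.20,-.06,.008):
        k=(Q[:,0]>=x0)&(Q[:,0]<x0+.008)
        if k.sum(): print(x0.round(3),k.sum(),'z',np.percentile(Q[k,2],[5,50,95]).round(3),'y',Q[k,1].min().round(3),Q[k,1].max().round(3))
E
```

```text
top2 292
-0.176 19 z [0.087 0.093 0.097] y -0.01 0.009
-0.168 36 z [0.092 0.097 0.099] y -0.022 0.021
-0.16 32 z [0.088 0.092 0.098] y -0.017 0.017
-0.152 30 z [0.088 0.092 0.095] y -0.016 0.017
-0.144 31 z [0.088 0.092 0.095] y -0.017 0.016
-0.136 29 z [0.087 0.091 0.094] y -0.017 0.016
-0.128 30 z [0.087 0.09  0.095] y -0.016 0.016
-0.12 29 z [0.088 0.091 0.095] y -0.018 0.015
-0.112 28 z [0.087 0.09  0.095] y -0.012 0.016
-0.104 20 z [0.088 0.091 0.095] y -0.014 0.013
-0.096 5 z [0.088 0.097 0.1  ] y -0.014 0.012
-0.088 3 z [0.094 0.094 0.099] y -0.013 0.013
scene2 203
-0.176 4 z [0.086 0.088 0.095] y -0.011 0.003
-0.168 37 z [0.089 0.095 0.098] y -0.024 0.02
-0.16 21 z [0.086 0.092 0.099] y -0.019 0.015
-0.152 18 z [0.086 0.092 0.097] y -0.019 0.013
-0.144 23 z [0.088 0.092 0.094] y -0.018 0.015
-0.136 20 z [0.088 0.092 0.094] y -0.019 0.015
-0.128 26 z [0.085 0.09  0.095] y -0.018 0.013
-0.12 14 z [0.086 0.091 0.092] y -0.017 0.005
-0.112 17 z [0.086 0.092 0.097] y -0.019 0.004
-0.104 13 z [0.087 0.093 0.096] y -0.015 0.012
-0.096 6 z [0.094 0.097 0.099] y -0.017 0.01
-0.088 4 z
[... 471 characters left out ...]
4 23 z [0.086 0.091 0.097] y -0.014 0.013
-0.096 5 z [0.091 0.095 0.097] y -0.014 0.012
-0.088 5 z [0.087 0.095 0.097] y -0.013 0.013
scene0 204
-0.176 8 z [0.091 0.093 0.095] y -0.012 0.007
-0.168 25 z [0.091 0.096 0.098] y -0.023 0.02
-0.16 27 z [0.088 0.093 0.099] y -0.025 0.015
-0.152 22 z [0.088 0.092 0.097] y -0.019 0.013
-0.144 20 z [0.087 0.091 0.094] y -0.017 0.015
-0.136 23 z [0.086 0.093 0.096] y -0.02 0.015
-0.128 21 z [0.088 0.091 0.094] y -0.019 0.013
-0.12 17 z [0.086 0.091 0.095] y -0.017 0.005
-0.112 15 z [0.088 0.091 0.095] y -0.019 0.003
-0.104 16 z [0.087 0.091 0.094] y -0.016 0.012
-0.096 5 z [0.092 0.095 0.098] y -0.014 0.01
-0.088 5 z [0.088 0.093 0.095] y -0.016 0.012
```

>>> servo_tool:
  steps:
    - {"rot": [0, 0, 0], "translation": [18.8, 0.5, 0], "fingers": -0.5}
    - {"rot": [0, 0, 0], "translation": [40, 0, 0], "fingers": -0.5}
    - {"rot": [0, 0, 0], "translation": [40, 0, 0], "fingers": -0.5}
    - {"rot": [0, 0, 0], "translation": [30, 0, 20], "fingers": -0.5}
    - {"rot": [0, 0, 0], "translation": [0, 0, 40], "fingers": -0.5}
    - {"rot": [0, 0, 0], "translation": [0, 0, 40], "fingers": -0.5}
    - {"rot": [0, 0, 0], "translation": [0, 0, 20], "fingers": -0.5}
    - {"rot": [0, 0, 0], "translation": [0, 0, 0], "fingers": -0.5}
    - {"rot": [0, 0, 0], "translation": [0, 0, 0], "fingers": -0.5}
    - {"rot": [0, 0, 0], "translation": [0, 0, 0], "fingers": -0.5}

```text
time: 14.9
position: [0.4692, 0.0039, 0.252]
tcp_rot: [3.141, 0.003, 2.925]
contact_force: [-0.1, -0.0, -0.0]
finger_gap: 0.069
gripper_force: 0.0
```

```bash
cat > tab.py <<'E'
from h import *
sgo(-.1685,-.001,.1775)
n='scene'; im,d,p=cam(n); np.savez(n+'4.npz',im=im,d=d); L=(cloud(d,p)-ORG)@st()
m=(abs(L[...,1])<.034)&(L[...,0]>-.12)&(L[...,0]<-.05)&(L[...,2]>.10)&(L[...,2]<.2); Q=L[m]
for x0 in np.arange(-.12,-.05,.005):
    k=(Q[:,0]>=x0)&(Q[:,0]<x0+.005); c=k&(abs(Q[:,1])<.010)
    if k.sum(): print(x0.round(3),k.sum(),'all z',np.percentile(Q[k,2],[5,50,95]).round(3),'y',Q[k,1].min().round(3),Q[k,1].max().round(3),'mid',np.percentile(Q[c,2],[5,50,95]).round(3) if c.any() else '')
b=(abs(abs(L[...,1]+.001)-.029)<.004)&(L[...,2]>.12)&(L[...,2]<.22)&(L[...,0]>-.06)&(L[...,0]<.03)
s=np.polyfit(L[b][:,0],L[b][:,2],1); print('bar slope deg',np.degrees(np.arctan(s[0])),'z@0',s[1],b.sum())
E
python3 tab.py
```

```text
stand pos [-0.1677 -0.0014  0.252 ]
t 14.9 pos [0.4692 0.0039 0.252 ] D mm [ 1.03  0.39 74.54] rot [0.0001 0.0027 0.0001] F [-0.1 -0.  -0. ] gap 0.069 grip 0.0
-0.1 11 all z [0.122 0.126 0.128] y -0.013 0.008 mid [0.126 0.127 0.129]
-0.095 1 all z [0.127 0.127 0.127] y -0.001 -0.001 mid [0.127 0.127 0.127]
-0.09 5 all z [0.117 0.136 0.139] y -0.013 0.003 mid [0.136 0.137 0.139]
-0.085 27 all z [0.12  0.135 0.142] y -0.013 0.01 mid [0.121 0.136 0.142]
-0.08 19 all z [0.12  0.127 0.142] y -0.012 0.011 mid [0.121 0.13  0.139]
-0.075 6 all z [0.122 0.125 0.127] y -0.013 0.008 mid [0.122 0.125 0.127]
-0.07 9 all z [0.126 0.128 0.131] y -0.015 0.009 mid [0.127 0.129 0.131]
-0.065 15 all z [0.125 0.131 0.134] y -0.033 0.025 mid [0.129 0.131 0.135]
-0.06 12 all z [0.131 0.133 0.137] y -0.031 0.027 mid [0.134 0.135 0.136]
-0.055 13 all z [0.135 0.138 0.14 ] y -0.033 0.031 mid 
bar slope deg 30.031476864503226 z@0 0.16703027671300558 86
```

>>> servo_tool:
  steps:
    - {"rot": [0, 0, 0], "translation": [-1, 0.3, 25], "fingers": -0.5}
    - {"rot": [0, 0, 0], "translation": [0, 0, 30], "fingers": -0.5}
    - {"rot": [0, 0, 0], "translation": [0, 0, 15], "fingers": -0.5}
    - {"rot": [0, 0, 0], "translation": [0, 0, 4.5], "fingers": -0.5}
    - {"rot": [0, 0, 0], "translation": [0, 0, 0], "fingers": -0.5}
    - {"rot": [0, 0, 0], "translation": [0, 0, 0], "fingers": -0.5}
    - {"rot": [0, 0, 0], "translation": [0, 0, 0], "fingers": -0.5}

```text
time: 15.65
position: [0.47, 0.0041, 0.177]
tcp_rot: [3.141, 0.002, 2.925]
contact_force: [0.1, 0.3, 0.6]
finger_gap: 0.0692
gripper_force: 0.0
```

```bash
python3 -c "
from h import *
sgo(-.1665,-.001,.1775)"
```

```text
stand pos [-0.167 -0.001  0.177]
t 15.65 pos [0.47   0.0041 0.177 ] D mm [-0.47  0.03 -0.5 ] rot [0.0002 0.002  0.0002] F [0.1 0.3 0.6] gap 0.0692 grip 0.0
```

Now I pinch the pin.

>>> servo_tool:
  steps:
    - {"rot": [0, 0, 0], "translation": [0, 0, 0], "fingers": 1}
    - {"rot": [0, 0, 0], "translation": [0, 0, 0], "fingers": 1}
    - {"rot": [0, 0, 0], "translation": [0, 0, 0], "fingers": 1}
    - {"rot": [0, 0, 0], "translation": [0, 0, 0], "fingers": 1}
    - {"rot": [0, 0, 0], "translation": [0, 0, 0], "fingers": 1}

```text
time: 16.15
position: [0.4692, 0.0047, 0.1757]
tcp_rot: [3.14, -0.001, 2.925]
contact_force: [0.2, 3.5, 0.6]
finger_gap: 0.043
gripper_force: 30.0
```

```bash
python3 - <<'E'
from h import *
sgo(-.1665,-.001,.1775)
A=np.array([-.114,.0905]); r=.049; a0=np.arctan2(.0945-A[1],-.163-A[0]); 
# clockwise about +y as seen: from -x up over to +x ; end where pin x=-.0915
a1=np.arccos((-.0915-A[0])/r); print(np.degrees([a0,a1]))
th=np.linspace(a0 if a0>0 else a0+2*np.pi,a1,15); P=A+r*np.c_[np.cos(th),np.sin(th)]; D=np.diff(P,axis=0)*1000
print(P[-1]); print(np.c_[-D[:,0],-D[:,1]].round(1).tolist())
E
```

```text
stand pos [-0.1679 -0.0007  0.1757]
t 16.15 pos [0.4692 0.0047 0.1757] D mm [-1.38 -0.34 -1.84] rot [ 0.0011 -0.0005  0.0001] F [0.2 3.5 0.6] gap 0.043 grip 30.0
[175.33314163  62.66555602]
[-0.0915      0.13402873]
[[-1.0, -6.8], [-2.0, -6.6], [-2.9, -6.2], [-3.7, -5.8], [-4.5, -5.2], [-5.2, -4.5], [-5.8, -3.7], [-6.2, -2.9], [-6.6, -2.0], [-6.8, -1.1], [-6.9, -0.1], [-6.8, 0.9], [-6.6, 1.8], [-6.3, 2.7]]
```

>>> servo_tool:
  steps:
    - {"rot": [0, 0, 0], "translation": [-1, 0, -6.8], "fingers": 1}
    - {"rot": [0, 0, 0], "translation": [-2, 0, -6.6], "fingers": 1}
    - {"rot": [0, 0, 0], "translation": [-2.9, 0, -6.2], "fingers": 1}
    - {"rot": [0, 0, 0], "translation": [-3.7, 0, -5.8], "fingers": 1}
    - {"rot": [0, 0, 0], "translation": [0, 0, 0], "fingers": 1}

```text
time: 16.65
position: [0.4791, 0.0023, 0.2019]
tcp_rot: [3.141, 0.0, 2.925]
contact_force: [1.4, 3.2, -2.9]
finger_gap: 0.043
gripper_force: 30.0
```

```bash
cat > pin.py <<'E'
from h import *
sgo(-.1665,-.001,.1775)
for n in ('scene','top'):
    im,d,p=cam(n); L=(cloud(d,p)-ORG)@st()
    m=(abs(L[...,1])<.03)&(L[...,0]>-.20)&(L[...,0]<-.07)&(L[...,2]>.07)&(L[...,2]<.16); Q=L[m]
    for x0 in np.arange(-.184,-.07,.008):
        k=(Q[:,0]>=x0)&(Q[:,0]<x0+.008)
        if k.sum(): print(n,x0.round(3),k.sum(),'z',np.percentile(Q[k,2],[5,50,95]).round(3),'y',Q[k,1].min().round(3),Q[k,1].max().round(3))
E
python3 pin.py
```

```text
stand pos [-0.1577 -0.0009  0.2019]
t 16.65 pos [0.4791 0.0023 0.2019] D mm [ 8.79 -0.16 24.45] rot [0.0007 0.     0.    ] F [ 1.4  3.2 -2.9] gap 0.043 grip 30.0
scene -0.176 2 z [0.087 0.089 0.091] y -0.009 0.0
scene -0.168 22 z [0.089 0.094 0.15 ] y -0.008 0.02
scene -0.16 19 z [0.089 0.097 0.154] y -0.017 0.021
scene -0.152 97 z [0.09  0.125 0.156] y -0.03 0.03
scene -0.144 26 z [0.086 0.093 0.118] y -0.018 0.015
scene -0.136 23 z [0.086 0.093 0.109] y -0.018 0.015
scene -0.128 21 z [0.089 0.095 0.103] y -0.018 0.015
scene -0.12 9 z [0.087 0.091 0.099] y -0.019 -0.008
scene -0.112 5 z [0.087 0.093 0.097] y -0.019 -0.01
scene -0.104 14 z [0.086 0.096 0.129] y -0.015 0.005
scene -0.096 8 z [0.094 0.129 0.13 ] y -0.014 0.008
scene -0.088 31 z [0.117 0.133 0.141] y -0.016 0.008
scene -0.08 23 z [0.122 0.127 0.14 ] y -0.011 0.009
scene -0.072 5 z [0.125 0.127 0.128] y -0.014 0.01
top -0.176 17 z [0.089 0.093 0.095] y -0.009 0.008
top -0.168 4 z [0.087 0.089 0.092] y -0.008 0.009
```

>>> servo_tool:
  steps:
    - {"rot": [0, 0, 0], "translation": [-4.5, 0, -5.2], "fingers": 1}
    - {"rot": [0, 0, 0], "translation": [-5.2, 0, -4.5], "fingers": 1}
    - {"rot": [0, 0, 0], "translation": [-5.8, 0, -3.7], "fingers": 1}
    - {"rot": [0, 0, 0], "translation": [-6.2, 0, -2.9], "fingers": 1}
    - {"rot": [0, 0, 0], "translation": [-6.6, 0, -2.0], "fingers": 1}
    - {"rot": [0, 0, 0], "translation": [-6.8, 0, -1.1], "fingers": 1}
    - {"rot": [0, 0, 0], "translation": [0, 0, 0], "fingers": 1}

```text
time: 17.45
position: [0.5136, -0.0055, 0.2206]
tcp_rot: [3.141, -0.0, 2.925]
contact_force: [-0.7, 4.7, 1.4]
finger_gap: 0.0428
gripper_force: 30.0
```

```bash
python3 pin.py
```

```text
stand pos [-0.1223 -0.001   0.2206]
t 17.45 pos [ 0.5136 -0.0055  0.2206] D mm [4.421e+01 2.000e-02 4.309e+01] rot [ 0.0004 -0.0001  0.    ] F [-0.7  4.7  1.4] gap 0.0428 grip 30.0
scene -0.176 8 z [0.09  0.094 0.098] y -0.009 0.006
scene -0.168 13 z [0.087 0.091 0.096] y -0.008 0.005
scene -0.16 12 z [0.088 0.09  0.094] y -0.01 0.007
scene -0.152 5 z [0.086 0.088 0.091] y -0.005 0.006
scene -0.144 11 z [0.089 0.091 0.092] y -0.008 0.007
scene -0.136 13 z [0.088 0.092 0.14 ] y -0.01 0.02
scene -0.128 19 z [0.087 0.091 0.152] y -0.012 0.02
scene -0.12 66 z [0.091 0.138 0.156] y -0.03 0.027
scene -0.112 23 z [0.094 0.139 0.153] y -0.028 0.03
scene -0.104 15 z [0.087 0.123 0.129] y -0.015 0.009
scene -0.096 6 z [0.095 0.126 0.13 ] y -0.014 -0.002
scene -0.088 34 z [0.118 0.133 0.142] y -0.015 0.007
scene -0.08 21 z [0.12  0.124 0.138] y -0.012 0.009
scene -0.072 6 z [0.121 0.125 0.128] y -0.014 0.007
top -0.168 9 z [0.088 0.091 0.093] y -0.01 0.007
top -0.16 20 z [0.087 0.09  0.093] y -0.009 0.009
top -0.152 21 z [0.088 0.091 0.094] y -0.01 0.01
top -0.144 21 z [0.087 0.09  0.094] y -0.01 0.009
top -0.136 23 z [0.087 0.09  0.136] y -0.01 0.029
top -0.128 15 z [0.087 0.09  0.093] y -0.01 0.01
```

>>> servo_tool:
  steps:
    - {"rot": [0, 0, 0], "translation": [-6.9, 0, -0.1], "fingers": 1}
    - {"rot": [0, 0, 0], "translation": [-6.8, 0, 0.9], "fingers": 1}
    - {"rot": [0, 0, 0], "translation": [-6.6, 0, 1.8], "fingers": 1}
    - {"rot": [0, 0, 0], "translation": [-6, 0, 2.7], "fingers": 1}
    - {"rot": [0, 0, 0], "translation": [0, 0, 0], "fingers": 1}
    - {"rot": [0, 0, 0], "translation": [0, 0, 0], "fingers": 1}

```text
time: 18.15
position: [0.5388, -0.0111, 0.2152]
tcp_rot: [3.141, -0.0, 2.925]
contact_force: [0.9, 3.4, 1.6]
finger_gap: 0.0428
gripper_force: 30.0
```

```bash
python3 pin.py | grep -v top
```

```text
stand pos [-0.0965 -0.0011  0.2152]
t 18.15 pos [ 0.5388 -0.0111  0.2152] D mm [70.01  0.08 37.66] rot [ 0.0001 -0.0001  0.0002] F [0.9 3.4 1.6] gap 0.0428 grip 30.0
scene -0.168 3 z [0.086 0.091 0.091] y 0.001 0.004
scene -0.16 9 z [0.088 0.092 0.093] y -0.004 0.007
scene -0.152 10 z [0.087 0.09  0.093] y -0.006 0.007
scene -0.144 13 z [0.086 0.091 0.095] y -0.008 0.007
scene -0.136 12 z [0.087 0.091 0.093] y -0.01 0.006
scene -0.128 11 z [0.088 0.092 0.094] y -0.012 0.008
scene -0.12 1 z [0.086 0.086 0.086] y -0.011 -0.011
scene -0.112 7 z [0.088 0.091 0.158] y -0.015 0.019
scene -0.104 17 z [0.088 0.119 0.155] y -0.018 0.02
scene -0.096 35 z [0.094 0.135 0.153] y -0.03 0.029
scene -0.088 71 z [0.12  0.138 0.156] y -0.028 0.029
scene -0.08 21 z [0.121 0.125 0.14 ] y -0.013 0.009
scene -0.072 3 z [0.124 0.126 0.126] y -0.011 0.01
```

>>> servo_tool:
  steps:
    - {"rot": [0, 0, 0], "translation": [-0.5, 0, 0], "fingers": -0.5}
    - {"rot": [0, 0, 0], "translation": [0, 0, 0], "fingers": -0.5}
    - {"rot": [0, 0, 0], "translation": [0, 0, 0], "fingers": -0.5}
    - {"rot": [0, 0, 0], "translation": [0, 0, 0], "fingers": -0.5}
    - {"rot": [0, 0, 0], "translation": [0, 0, -15], "fingers": -0.5}
    - {"rot": [0, 0, 0], "translation": [0, 0, -35], "fingers": -0.5}
    - {"rot": [0, 0, 0], "translation": [0, 0, -40], "fingers": 1}
    - {"rot": [0, 0, 0], "translation": [40, 0, 0], "fingers": 1}
    - {"rot": [0, 0, 0], "translation": [45, 0, 0], "fingers": 1}
    - {"rot": [0, 0, 0], "translation": [15, 0, 0], "fingers": 1}
    - {"rot": [0, 0, 0], "translation": [0, 0, 0], "fingers": 1}
    - {"rot": [0, 0, 0], "translation": [0, 0, 0], "fingers": 1}

```text
time: 19.45
position: [0.4419, 0.0102, 0.3062]
tcp_rot: [-3.142, 0.002, 2.925]
contact_force: [0.5, -0.1, -0.1]
finger_gap: 0.0229
gripper_force: 0.0
```

```bash
python3 pin.py | grep -v top;  python3 - <<'E'
from h import *
im,d,p=cam('scene'); c=proj(ORG+st()@np.array([-.11,0,.11]),p)[0].astype(int)
cv2.imwrite('pics/h1.png',cv2.resize(im[c[1]-30:c[1]+45,c[0]-45:c[0]+45],(720,600),interpolation=cv2.INTER_CUBIC))
E
```

```text
stand pos [-0.1957 -0.0012  0.3062]
t 19.45 pos [0.4419 0.0102 0.3062] D mm [-28.95   0.16 128.8 ] rot [-0.      0.0018  0.0001] F [ 0.5 -0.1 -0.1] gap 0.0229 grip 0.0
scene -0.176 9 z [0.089 0.092 0.096] y -0.012 0.008
scene -0.168 16 z [0.087 0.092 0.096] y -0.011 0.007
scene -0.16 13 z [0.087 0.09  0.093] y -0.009 0.004
scene -0.152 17 z [0.087 0.091 0.093] y -0.011 0.008
scene -0.144 11 z [0.086 0.091 0.092] y -0.01 0.007
scene -0.136 15 z [0.087 0.09  0.095] y -0.012 0.007
scene -0.128 10 z [0.088 0.091 0.097] y -0.011 0.007
scene -0.12 3 z [0.09  0.09  0.091] y -0.013 -0.009
scene -0.112 4 z [0.088 0.089 0.091] y -0.018 -0.009
scene -0.104 14 z [0.086 0.098 0.127] y -0.015 0.005
scene -0.096 15 z [0.097 0.131 0.136] y -0.024 0.021
scene -0.088 39 z [0.12  0.132 0.14 ] y -0.024 0.018
scene -0.08 21 z [0.12  0.126 0.142] y -0.013 0.01
scene -0.072 4 z [0.121 0.127 0.128] y -0.014 0.004
```

View pics/h1.png

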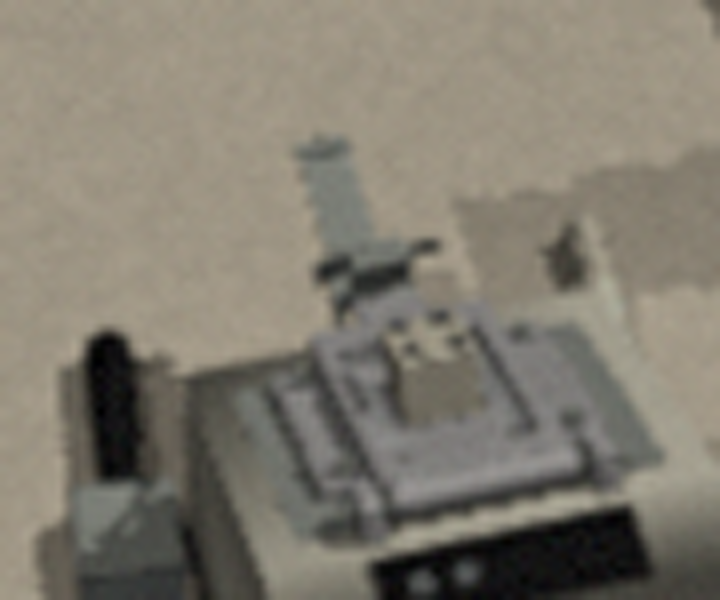

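The loop rests against the tab: its pin ends show at (325,270) and (430,245), and the lever still stands out level. Next I tilt the tool 45° to push the lever.

>>> servo_tool:
  steps:
    - {"rot": [0, -0.1, 0], "translation": [0, 0, 0], "fingers": 1}
    - {"rot": [0, -0.14, 0], "translation": [0, 0, 0], "fingers": 1}
    - {"rot": [0, -0.14, 0], "translation": [0, 0, 0], "fingers": 1}
    - {"rot": [0, -0.14, 0], "translation": [0, 0, 0], "fingers": 1}
    - {"rot": [0, -0.14, 0], "translation": [0, 0, 0], "fingers": 1}
    - {"rot": [0, -0.125, 0], "translation": [0, 0, 0], "fingers": 1}
    - {"rot": [0, 0, 0], "translation": [0, 0, 0], "fingers": 1}
    - {"rot": [0, 0, 0], "translation": [0, 0, 0], "fingers": 1}
    - {"rot": [0, 0, 0], "translation": [0, 0, 0], "fingers": 1}

```text
time: 20.5
position: [0.4422, 0.0101, 0.3065]
tcp_rot: [3.141, 0.784, 2.924]
contact_force: [-0.5, 0.6, 0.8]
finger_gap: 0.0005
gripper_force: 0.0
```

```bash
cat > push.py <<'E'
from h import *
t=np.pi/4; a=np.array([np.sin(t),-np.cos(t)]); xt=np.array([-np.cos(t),-np.sin(t)]); piv=np.array([-.1,.09])
def tcp(th,r=.060):
    f=th-.105; di=np.array([-np.sin(f),-np.cos(f)]); m=np.array([-np.cos(f),np.sin(f)])
    k=np.clip((np.pi/4-f)/.26,-1,1)
    return piv+r*di+.0015*m+.010*k*xt-.088*a
s=get_state(); print(s['joints'].round(2)); p=tcp(1.67); sgo(p[0],-.001,p[1]+.010,t)
ths=np.linspace(1.67,.1,20); T=np.array([tcp(x) for x in ths]); D=np.diff(T,axis=0)*1000
print(T[0],T[-1]); print(np.c_[ths[1:].round(2),(D@xt).round(1),(D@a).round(1)].tolist())
E
python3 push.py
```

```text
[-0.27 -0.7   2.41  0.07  0.65 -1.66]
stand pos [-0.1954 -0.0012  0.3065]
t 20.5 pos [0.4422 0.0101 0.3065] D mm [110.1    0.19  82.38] rot [ 0.0001 -0.0015 -0.0001] F [-0.5  0.6  0.8] gap 0.0005 grip 0.0
[-0.21516202  0.16044866] [-0.17049645  0.08514758]
[[1.59, 3.4, 3.6], [1.5, 3.1, 3.9], [1.42, 2.8, 4.1], [1.34, 2.4, 4.3], [1.26, 2.1, 4.5], [1.17, 1.7, 4.7], [1.09, 3.6, 4.8], [1.01, 4.1, 4.9], [0.93, 3.7, 4.9], [0.84, 3.3, 5.0], [0.76, 2.9, 4.9], [0.68, 2.5, 4.9], [0.6, 0.7, 4.8], [0.51, -1.5, 4.7], [0.43, -1.9, 4.6], [0.35, -2.3, 4.4], [0.27, -2.6, 4.2], [0.18, -3.0, 4.0], [0.1, -3.3, 3.7]]
```

>>> servo_tool:
  steps:
    - {"rot": [0, 0, 0], "translation": [20, 0, 10], "fingers": 1}
    - {"rot": [0, 0, 0], "translation": [30, 0, 20], "fingers": 1}
    - {"rot": [0, 0, 0], "translation": [30, 0, 25], "fingers": 1}
    - {"rot": [0, 0, 0], "translation": [25, 0, 20], "fingers": 1}
    - {"rot": [0, 0, 0], "translation": [5, 0, 7], "fingers": 1}
    - {"rot": [0, 0, 0], "translation": [0, 0, 0], "fingers": 1}
    - {"rot": [0, 0, 0], "translation": [0, 0, 0], "fingers": 1}
    - {"rot": [0, 0, 0], "translation": [0, 0, 0], "fingers": 1}

```text
time: 21.3
position: [0.4231, 0.0144, 0.1712]
tcp_rot: [3.141, 0.787, 2.925]
contact_force: [-0.6, -0.3, -0.6]
finger_gap: 0.0006
gripper_force: 0.0
```

```bash
python3 push.py|head -3
```

```text
[-0.28 -0.52  2.6   0.16  0.27 -1.77]
stand pos [-0.2149 -0.0011  0.1712]
t 21.3 pos [0.4231 0.0144 0.1712] D mm [0.69 0.1  0.37] rot [0.0002 0.0014 0.0001] F [-0.6 -0.3 -0.6] gap 0.0006 grip 0.0
```

The wrist is close to its limits at 45°, so I'll switch to a 30° tilt.

```bash
sed -i 's/^t=np.pi\/4;/t=np.pi\/6;/; s/(np.pi\/4-f)/(np.pi\/2-t-f)/' push.py; python3 push.py
```

```text
[-0.28 -0.52  2.6   0.16  0.27 -1.77]
stand pos [-0.2149 -0.0011  0.1712]
t 21.3 pos [0.4231 0.0144 0.1712] D mm [-21.74   0.1    5.99] rot [2.000e-04 2.632e-01 1.000e-04] F [-0.6 -0.3 -0.6] gap 0.0006 grip 0.0
[-0.19534743  0.17236243] [-0.15386024  0.10120349]
[[1.59, 2.4, 4.3], [1.5, 2.0, 4.5], [1.42, 1.6, 4.7], [1.34, 4.0, 4.8], [1.26, 4.0, 4.9], [1.17, 3.6, 4.9], [1.09, 3.2, 5.0], [1.01, 2.8, 4.9], [0.93, 2.4, 4.9], [0.84, 0.1, 4.8], [0.76, -1.6, 4.7], [0.68, -2.0, 4.6], [0.6, -2.3, 4.4], [0.51, -2.7, 4.2], [0.43, -3.0, 3.9], [0.35, -3.3, 3.7], [0.27, -3.6, 3.4], [0.18, -3.9, 3.1], [0.1, -4.1, 2.7]]
```

>>> servo_tool:
  steps:
    - {"rot": [0, 0, 0], "translation": [-10, 0, 0], "fingers": 1}
    - {"rot": [0, 0, 0], "translation": [-11.7, 0, 6], "fingers": 1}
    - {"rot": [0, 0.13, 0], "translation": [0, 0, 0], "fingers": 1}
    - {"rot": [0, 0.133, 0], "translation": [0, 0, 0], "fingers": 1}
    - {"rot": [0, 0, 0], "translation": [0, 0, 0], "fingers": 1}
    - {"rot": [0, 0, 0], "translation": [0, 0, 0], "fingers": 1}
    - {"rot": [0, 0, 0], "translation": [0, 0, 0], "fingers": 1}

```text
time: 22.0
position: [0.4405, 0.0108, 0.1799]
tcp_rot: [3.141, 0.522, 2.925]
contact_force: [-1.1, -0.6, -0.2]
finger_gap: 0.0004
gripper_force: 0.0
```

```bash
python3 push.py|head -3
```

```text
[-0.26 -0.36  2.4   0.04  0.58 -1.65]
stand pos [-0.1972 -0.0009  0.1799]
t 22.0 pos [0.4405 0.0108 0.1799] D mm [-2.88 -0.09 -1.19] rot [ 0.0005 -0.0012  0.0001] F [-1.1 -0.6 -0.2] gap 0.0004 grip 0.0
```

>>> servo_tool:
  steps:
    - {"rot": [0, 0, 0], "translation": [2.1, 0, 7.5], "fingers": 1}
    - {"rot": [0, 0, 0], "translation": [2.4, 0, 4.3], "fingers": 1}
    - {"rot": [0, 0, 0], "translation": [2, 0, 4.5], "fingers": 1}
    - {"rot": [0, 0, 0], "translation": [1.6, 0, 4.7], "fingers": 1}
    - {"rot": [0, 0, 0], "translation": [4, 0, 4.8], "fingers": 1}
    - {"rot": [0, 0, 0], "translation": [4, 0, 4.9], "fingers": 1}
    - {"rot": [0, 0, 0], "translation": [3.6, 0, 4.9], "fingers": 1}
    - {"rot": [0, 0, 0], "translation": [3.2, 0, 5], "fingers": 1}
    - {"rot": [0, 0, 0], "translation": [2.8, 0, 4.9], "fingers": 1}
    - {"rot": [0, 0, 0], "translation": [0, 0, 0], "fingers": 1}
    - {"rot": [0, 0, 0], "translation": [0, 0, 0], "fingers": 1}

```text
time: 23.1
position: [0.4401, 0.0108, 0.1269]
tcp_rot: [3.141, 0.517, 2.925]
contact_force: [0.7, -0.9, -0.9]
finger_gap: -0.0
gripper_force: 0.0
```

```bash
python3 push.py|head -3; python3 pin.py
```

```text
[-0.26 -0.22  2.42  0.06  0.43 -1.67]
stand pos [-0.1976 -0.0009  0.1269]
t 23.1 pos [0.4401 0.0108 0.1269] D mm [-29.38  -0.06 -47.11] rot [ 0.0005 -0.0061  0.0001] F [ 0.7 -0.9 -0.9] gap -0.0 grip 0.0
stand pos [-0.1976 -0.0009  0.1269]
t 23.1 pos [0.4401 0.0108 0.1269] D mm [-52.05  -0.07 -28.61] rot [5.000e-04 5.175e-01 2.000e-04] F [ 0.7 -0.9 -0.9] gap -0.0 grip 0.0
scene -0.184 108 z [0.107 0.129 0.158] y -0.028 0.027
scene -0.176 98 z [0.094 0.112 0.155] y -0.03 0.026
scene -0.168 59 z [0.075 0.088 0.098] y -0.019 0.012
scene -0.16 23 z [0.071 0.076 0.086] y -0.018 0.01
scene -0.152 3 z [0.072 0.072 0.073] y -0.011 -0.002
scene -0.12 1 z [0.076 0.076 0.076] y -0.007 -0.007
scene -0.112 5 z [0.077 0.083 0.084] y -0.019 -0.009
scene -0.104 18 z [0.088 0.109 0.128] y -0.018 0.008
scene -0.096 14 z [0.09  0.126 0.133] y -0.023 0.018
scene -0.088 35 z [0.122 0.13  0.141] y -0.021 0.02
scene -0.08 25 z [0.121 0.125 0.142] y -0.013 0.008
scene -0.072 4 z [0.121 0.125 0.127] y -0.014 0.01
top -0.184 36 z [0.15  0.155 0.159] y -0.028 0.03
top -0.176 18 z [0.098 0.148 0.15 ] y -0.03 0.024
top -0.168 16 z [0.077 0.084 0.092] y -0.015 0.013
top -0.16 11 z [0.071 0.073 0.081] y -0.014 0.012
top -0.136 1 z [0.073 0.073 0.073] y 0.006 0.006
top -0.128 13 z [0.071 0.072 0.078] y -0.01 0.008
top -0.12 33 z [0.075 0.079 0.084] y -0.017 0.016
top -0.112 39 z [0.081 0.088 0.1  ] y -0.018 0.017
top -0.104 47 z [0.089 0.107 0.129] y -0.017 0.015
top -0.096 47 z [0.118 0.126 0.129] y -0.023 0.022
top -0.088 26 z [0.122 0.137 0.141] y -0.012 0.017
top -0.08 44 z [0.073 0.121 0.127] y -0.025 0.03
top -0.072 40 z [0.072 0.106 0.127] y -0.028 0.03
```

>>> servo_tool:
  steps:
    - {"rot": [0, 0, 0], "translation": [2.4, 0, 4.9], "fingers": 1}
    - {"rot": [0, 0, 0], "translation": [0.1, 0, 4.8], "fingers": 1}
    - {"rot": [0, 0, 0], "translation": [-1.6, 0, 4.7], "fingers": 1}
    - {"rot": [0, 0, 0], "translation": [-2, 0, 4.6], "fingers": 1}
    - {"rot": [0, 0, 0], "translation": [-2.3, 0, 4.4], "fingers": 1}
    - {"rot": [0, 0, 0], "translation": [0, 0, 0], "fingers": 1}

```text
time: 23.8
position: [0.4555, 0.0073, 0.1087]
tcp_rot: [3.141, 0.519, 2.924]
contact_force: [-0.6, -0.1, 0.2]
finger_gap: 0.0004
gripper_force: 0.0
```

```bash
python3 push.py|head -3; python3 pin.py|grep -E '0.1(04|12|2|28) |0.096|0.088'
```

```text
[-0.26 -0.12  2.39  0.07  0.36 -1.67]
stand pos [-0.1819 -0.001   0.1087]
t 23.8 pos [0.4555 0.0073 0.1087] D mm [-2.483e+01  7.000e-02 -7.064e+01] rot [ 0.0003 -0.0044 -0.0001] F [-0.6 -0.1  0.2] gap 0.0004 grip 0.0
scene -0.112 2 z [0.076 0.078 0.08 ] y -0.019 -0.019
scene -0.104 16 z [0.079 0.1   0.128] y -0.019 0.008
scene -0.096 18 z [0.096 0.125 0.131] y -0.024 0.019
scene -0.088 40 z [0.119 0.131 0.14 ] y -0.021 0.02
scene -0.072 2 z [0.12  0.122 0.124] y -0.014 -0.002
top -0.12 3 z [0.071 0.072 0.074] y -0.007 0.001
top -0.112 43 z [0.074 0.08  0.09 ] y -0.018 0.017
top -0.104 52 z [0.088 0.099 0.128] y -0.017 0.015
top -0.096 48 z [0.115 0.124 0.13 ] y -0.023 0.022
top -0.088 27 z [0.12  0.136 0.141] y -0.012 0.009
```

>>> servo_tool:
  steps:
    - {"rot": [0, 0, 0], "translation": [-2.7, 0, 4.2], "fingers": 1}
    - {"rot": [0, 0, 0], "translation": [-3, 0, 3.9], "fingers": 1}
    - {"rot": [0, 0, 0], "translation": [-3.3, 0, 3.7], "fingers": 1}
    - {"rot": [0, 0, 0], "translation": [-3.6, 0, 3.4], "fingers": 1}
    - {"rot": [0, 0, 0], "translation": [-3.9, 0, 3.1], "fingers": 1}
    - {"rot": [0, 0, 0], "translation": [0, 0, 0], "fingers": 1}

```text
time: 24.5
position: [0.4797, 0.0019, 0.1024]
tcp_rot: [3.141, 0.523, 2.925]
contact_force: [-0.5, -0.7, 0.9]
finger_gap: 0.0005
gripper_force: 0.0
```

```bash
python3 push.py|head -3; python3 pin.py|grep -E '0.1(04|12|2|28) |0.096|0.088'
```

```text
[-0.26 -0.03  2.32  0.07  0.33 -1.67]
stand pos [-0.1571 -0.0011  0.1024]
t 24.5 pos [0.4797 0.0019 0.1024] D mm [ -6.76   0.12 -88.38] rot [ 0.0001 -0.0006 -0.    ] F [-0.5 -0.7  0.9] gap 0.0005 grip 0.0
t 24.5 pos [0.4797 0.0019 0.1024] D mm [-29.32   0.12 -69.75] rot [ 1.00e-04  5.23e-01 -0.00e+00] F [-0.5 -0.7  0.9] gap 0.0005 grip 0.0
scene -0.168 60 z [0.112 0.154 0.159] y -0.029 0.025
scene -0.128 5 z [0.071 0.077 0.119] y -0.029 -0.008
scene -0.12 1 z [0.072 0.072 0.072] y -0.013 -0.013
scene -0.104 14 z [0.08  0.093 0.127] y -0.019 0.002
scene -0.096 27 z [0.093 0.123 0.131] y -0.024 0.018
scene -0.088 32 z [0.121 0.132 0.141] y -0.021 0.02
scene -0.072 6 z [0.12  0.126 0.127] y -0.014 0.01
top -0.112 7 z [0.078 0.091 0.094] y -0.017 0.011
top -0.104 52 z [0.077 0.094 0.129] y -0.017 0.016
top -0.096 49 z [0.093 0.124 0.13 ] y -0.023 0.022
top -0.088 30 z [0.12  0.137 0.14 ] y -0.012 0.02
top -0.08 43 z [0.076 0.12  0.127] y -0.022 0.018
```

>>> servo_tool:
  steps:
    - {"rot": [0, 0, 0], "translation": [-2.6, 0, 1.5], "fingers": 1}
    - {"rot": [0, 0, 0], "translation": [-2.6, 0, 1.5], "fingers": 1}
    - {"rot": [0, 0, 0], "translation": [-2.6, 0, 1.5], "fingers": 1}
    - {"rot": [0, 0, 0], "translation": [-2.6, 0, 1.5], "fingers": 1}
    - {"rot": [0, 0, 0], "translation": [0, 0, 0], "fingers": 1}

```text
time: 25.1
position: [0.4893, 0.0, 0.101]
tcp_rot: [3.141, 0.518, 2.925]
contact_force: [-6.0, 0.7, 4.3]
finger_gap: -0.0002
gripper_force: 2.7
```

```bash
python3 push.py|head -3
```

```text
[-0.26 -0.    2.29  0.06  0.33 -1.67]
stand pos [-0.1473 -0.0009  0.101 ]
t 25.1 pos [0.4893 0.     0.101 ] D mm [ 1.53e+00 -7.00e-02 -9.45e+01] rot [ 0.0006 -0.0059  0.0002] F [-6.   0.7  4.3] gap -0.0002 grip 2.7
```

>>> servo_tool:
  steps:
    - {"rot": [0, 0, 0], "translation": [4, 0, -3], "fingers": 1}
    - {"rot": [0, 0, 0], "translation": [17, 0, -20], "fingers": 1}
    - {"rot": [0, 0, 0], "translation": [20, 0, -30], "fingers": 1}
    - {"rot": [0, 0, 0], "translation": [0, 0, -45], "fingers": 1}
    - {"rot": [0, 0, 0], "translation": [0, 0, -45], "fingers": 1}
    - {"rot": [0, 0, 0], "translation": [0, 45, -10], "fingers": 1}
    - {"rot": [0, 0, 0], "translation": [0, 45, 0], "fingers": 1}
    - {"rot": [0, 0, 0], "translation": [0, 45, 0], "fingers": 1}
    - {"rot": [0, 0, 0], "translation": [0, 45, 0], "fingers": 1}
    - {"rot": [0, 0, 0], "translation": [0, 20, 0], "fingers": 1}
    - {"rot": [0, 0, 0], "translation": [0, 0, 0], "fingers": 1}

```text
time: 26.2
position: [0.4272, 0.2128, 0.2079]
tcp_rot: [3.141, 0.52, 2.928]
contact_force: [-0.1, -0.7, -0.5]
finger_gap: 0.0007
gripper_force: 0.0
```

```bash
sed -i "s/'scene','top'/'top','scene'/; s/L\[...,2\]>.07/L[...,2]>.01/" pin.py; python3 pin.py; python3 tab.py | tail -1; python3 - <<'E'
from h import *
im,d,p=cam('top'); c=proj(ORG+st()@np.array([-.08,0,.11]),p)[0].astype(int)
cv2.imwrite('pics/f1.png',cv2.resize(im[c[1]-50:c[1]+25,c[0]-45:c[0]+45],(720,600),interpolation=cv2.INTER_CUBIC))
E
```

```text
stand pos [-0.2537  0.1935  0.2079]
t 26.2 pos [0.4272 0.2128 0.2079] D mm [ -59.91 -194.91   69.22] rot [0.0019 0.5202 0.004 ] F [-0.1 -0.7 -0.5] gap 0.0007 grip 0.0
top -0.112 4 z [0.085 0.09  0.099] y -0.012 0.011
top -0.104 72 z [0.021 0.092 0.127] y -0.017 0.016
top -0.096 49 z [0.086 0.124 0.129] y -0.023 0.022
top -0.088 29 z [0.121 0.136 0.139] y -0.011 0.009
top -0.08 49 z [0.065 0.101 0.128] y -0.027 0.025
top -0.072 61 z [0.015 0.085 0.127] y -0.03 0.03
scene -0.104 12 z [0.083 0.118 0.127] y -0.019 0.003
scene -0.096 24 z [0.085 0.124 0.129] y -0.024 0.019
scene -0.088 41 z [0.116 0.129 0.143] y -0.022 0.018
scene -0.08 22 z [0.121 0.126 0.142] y -0.013 0.009
scene -0.072 1 z [0.126 0.126 0.126] y -0.002 -0.002
bar slope deg 30.42352643476893 z@0 0.16730570966633046 87
```

View pics/f1.png

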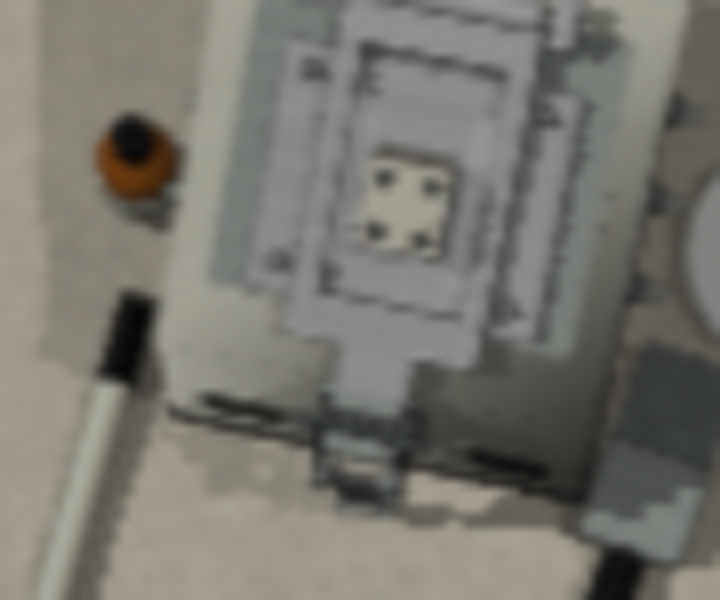

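The final picture shows the lid shut over the carrier. The loop's pin sits behind the lip at about (370,425), the lever is folded to the wall, and the bystanders are in place. The last push met firm contact where the lever's home face should be (lever angle about 0).

```bash
python3 -c "
from workcell import close_job
print(close_job())"
```

```text
the job is handed in; nothing more can be done
None
```

The job is handed in at about 26 s of the 64 s allowed: the carrier is seated on its posts, the lid is shut, the loop is hooked behind the keeper's lip, the lever is home, and no bystander was touched; no verdict came back.

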